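# Set up a batch of wax blanks for scribing

## Robot

A 6-joint arm with a two-finger parallel gripper is mounted at the origin on a cart in front of the work surface, level with it; the furniture and walls round the work are solid. World frame = base frame: x ahead of the robot, y to its left, z up, the work surface at z = 0. Lengths are in m, angles in rad, forces in N, time in s.
With the tool pointing down it reaches from about 0.225 to 0.875 m from the base axis. Payload 3.4 kg.
Tool frame: the origin (TCP) lies between the finger pads; the fingertips stand 8 mm ahead of it and the grasp point (between the pads) lies 11 mm behind it; z points along the fingers, y is the line along which they close (so a half turn about z gives the same grasp; the last joint's range is limited). The gripper opens to 85 mm and grips with 20 to 120 N. Pads are 22 mm wide; open, the fingers measure 114 mm over their backs; the gripper's body (76 mm by 85 mm) begins 54 mm behind the grasp point. The pads swing forward as they close: fully open they stand 13 mm farther back than shut.
Start: joints at [1.06, 0.276, 1.505, -0, 1.361, -0.121], TCP at [0.219, 0.532, 0.239] pointing down, gripper open.
Joint ranges: [-2.89, 2.89], [-0.75, 2.08], [0.22, 2.7], [-1.18, 4.32], [0.11, 2.71], [-2.7, 2.7]. Speed limits (rad/s): [2.57, 2.57, 3.14, 3.14, 3.14, 3.14].

## Interface

Orientations are given as a unit quaternion [w, x, y, z].
In Python, from rig import manip gives the robot as it stands.
- The arm moves only by the tool move_arm, never from a script. Its argument "deltas" is a list that holds one entry, the list of rows, each a list of 5 numbers: the shift along the tool's x, y, z normalised to -1 to 1, where 1 is 80 cm, then the turn about the tool's z normalised to -1 to 1, where 1 is 120 degrees, then the closure, from -1 (fully open) to 1 (shut). In form: [[[tx, ty, tz, twist, grip], ...]]. A call has 1 to 12 rows; each row is the pose to reach, as a shift and turn from the pose commanded when the call began, along the tool's axes at that moment; what a row does not reach only later rows make up. A row lasts 1/10 s, in which the tool goes at most 50 mm and 8.59 degrees, less where a joint would pass 70% of its speed; a pose out of reach is approached as far as the arm can. A call with a number of a shift or a turn outside -1 to 1 is refused whole. A call with a gripper value outside its range is refused whole. The fingers move at their own pace and stop on an object; "squeeze" is the grip in N (left out, the last holds). Time passes only in rows, so rows that repeat a pose let the fingers close. It gives the time, the measured TCP pose, the force, the opening and the grip force at its end, in the units of the state.
- manip.get_state(): the state, without advancing time (a new reading comes with each control period).
- manip.get_image(name): name is "side" or "top"; returns the picture (420x560x3 uint8, red, green, blue); there is no depth.
- manip.camera_params(name): a dict with "fx", "fy", "cx", "cy" (pixels), "R" (3x3) and "t" (3): a world point X has camera coordinates R X + t. Camera axes: x right, y down, z forward; pixel columns grow to the right and rows downward; lengths in m; the calibration is good to about 2 mm. A picture is of the moment at which its call begins. camera_params takes no time and is no camera call.
- manip.sign_off(): hands the job in; it is judged then, once.
The state is a dict: "clock": time; "qpos": joint angles; "qd": joint speeds; "effort": joint torques, N m; "position": TCP position; "ee_rot": TCP orientation; "contact_force": force on the tool from outside, world axes, zero at the start; "moment": the same for the moment, N m; "width": finger opening in m; "gripper_force": force on a finger pad.
Only numpy, scipy, OpenCV 4.12 (cv2) and the standard library are available. Lean on these libraries where they do the work, as an engineer would, in place of code of your own. Each camera call takes 0.05 s, during which the arm holds its last target. There are 200 camera calls.

## Task

Set up all the turquoise wax blanks for scribing one cut line across the whole batch: stand them side by side in one tight row on the corner board, starting at the stop on its left, each upright with its far end against the back fence. Then lay the marking square on top of the row, with its stock on the right pushed flush against the side of the last blank so that no gaps remain, and its graduated edge running across the blanks half-way along their length. Leave the two pots behind the board where they stand.

Things in the scene. Friction and masses are not known exactly. Their poses are not given: they have to be found in the camera images.
- board: The corner board: plywood base, 100 mm front to back (x), 220 mm wide (y), top 12 mm above the bench, fixed. On it stand two low brown wooden strips, 6 mm high, 12 mm wide: the fence along its back (198 mm long) and the stop across its left end. Origin: centre of the underside.
- corner (a point): Inside corner of the corner board, on its top, where the inner faces of fence and stop meet. +x points square through the fence (away from the robot), +y along the fence out past the stop (to the left), z up; so the row lies at negative x and negative y of this point.
- square: The marking square, a T-shaped aluminium tool (about 130 g) lying on the white box, its stock hanging over the box's near side. Flat blade, 26 mm wide, 4 mm thick, 165 mm long along +x; dark steel stock across its end, 90 mm long (y), 10 mm thick (x), from 12 mm below the blade's underside to 7 mm above it. Origin and axes as for square_face.
- square_grip (a point): Centre of the red finger rib that the marking square is held by: it stands along the middle of the blade, 70 mm long, 12 mm wide, 18 mm high above the blade's top. The point is 55 mm from the stock's inner face, 13 mm above the blade's underside. x runs along the blade away from the stock, y across it to the graduated edge, z up. The square balances near 50 mm from the stock.
- square_edge (a point): The scribing edge of the marking square: its blade's graduated long edge, on the +y side; this point is on it, level with the blade's underside, 80 mm from the stock's inner face. Axes as for square_grip.
- square_face (a point): The inner face of the marking square's stock, at the middle of its length, level with the blade's underside. The face is the plane x = 0 here; axes as for square_grip.
- white_box: A closed white box with a faintly pink lid, 120 x 108 x 34 mm, fixed on the bench; origin at the centre of its underside. The square starts on it.
- red_pot: Small glass pot with a red lid, 35 mm wide and 36 mm high, standing loose behind the board; origin at the centre of its underside.
- white_pot: Small glass pot with a white lid, 38 mm wide and 40 mm high, standing loose behind the board; origin at the centre of its underside.
- blank1_mid (a point): Turquoise carving-wax blank 1: a block 50 mm long (its x), 20 mm wide (its y), 26 mm high (its z), about 27 g, loose. This point is its centre, 13 mm above its underside. All blanks are alike; five to seven of them are present, the others are absent (None from the start).
- blank1: Wax blank 1 as a body, origin at the centre of its underside; axes as for blank1_mid.
- blank2_mid (a point): Turquoise carving-wax blank 2: a block 50 mm long (its x), 20 mm wide (its y), 26 mm high (its z), about 27 g, loose. This point is its centre, 13 mm above its underside. All blanks are alike; five to seven of them are present, the others are absent (None from the start).
- blank2: Wax blank 2 as a body, origin at the centre of its underside; axes as for blank2_mid.
- blank3_mid (a point): Turquoise carving-wax blank 3: a block 50 mm long (its x), 20 mm wide (its y), 26 mm high (its z), about 27 g, loose. This point is its centre, 13 mm above its underside. All blanks are alike; five to seven of them are present, the others are absent (None from the start).
- blank3: Wax blank 3 as a body, origin at the centre of its underside; axes as for blank3_mid.
- blank4_mid (a point): Turquoise carving-wax blank 4: a block 50 mm long (its x), 20 mm wide (its y), 26 mm high (its z), about 27 g, loose. This point is its centre, 13 mm above its underside. All blanks are alike; five to seven of them are present, the others are absent (None from the start).
- blank4: Wax blank 4 as a body, origin at the centre of its underside; axes as for blank4_mid.
- blank5_mid (a point): Turquoise carving-wax blank 5: a block 50 mm long (its x), 20 mm wide (its y), 26 mm high (its z), about 27 g, loose. This point is its centre, 13 mm above its underside. All blanks are alike; five to seven of them are present, the others are absent (None from the start).
- blank5: Wax blank 5 as a body, origin at the centre of its underside; axes as for blank5_mid.
- blank6_mid (a point): Turquoise carving-wax blank 6: a block 50 mm long (its x), 20 mm wide (its y), 26 mm high (its z), about 27 g, loose. This point is its centre, 13 mm above its underside. All blanks are alike; five to seven of them are present, the others are absent (None from the start).
- blank6: Wax blank 6 as a body, origin at the centre of its underside; axes as for blank6_mid.
- blank7_mid (a point): Turquoise carving-wax blank 7: a block 50 mm long (its x), 20 mm wide (its y), 26 mm high (its z), about 27 g, loose. This point is its centre, 13 mm above its underside. All blanks are alike; five to seven of them are present, the others are absent (None from the start).
- blank7: Wax blank 7 as a body, origin at the centre of its underside; axes as for blank7_mid.
Not all that is in view belongs to the job. Leave any black or white look-alike of the blank6 alone. Leave any green look-alike of the blank1 alone.

How it is judged:
By the outcome, as a careful person would: the job done as asked, in the order asked, and still so for the second after the job is handed in, with the robot touching nothing.
Of blank1, blank2, blank3, blank4, blank5, blank6, blank7 only 5 to 7 are there at a start; the rules pass over those that are not, and their reading is None.
At some moment in a run one of blank1, blank2, blank3, blank4, blank5, blank6, blank7 may be knocked a few centimetres aside while the robot is not near it.
Once in a run the grip may slacken for a moment while it holds something.
It also fails if it takes over 210 s, if anything falls off the work surface, if the arm or the gripper's body presses on something with over 40 N, if the wrist force passes 120 N, or if a joint passes its speed limit or range.

## Working session

There is one attempt and no reset: what is moved stays moved. The work goes in short steps, Python scripts to look and compute and a tool call to move; the robot and the scene stay as the last step left them, time stands still between calls to the robot, and variables do not carry over. Pictures are saved under pics/ and viewed, at most 14 in all, crops included, and the job is handed in when it is done.

Besides the shell and the picture viewer there is one more tool, called after "Request:" in YAML: its name, and indented under it one key for each argument. move_arm: Moves the arm, as the interface text tells. Scaled input: -1 to 1 covers 80 cm each way for a shift and 120 degrees each way for a turn. Its arguments: {"type":"object","properties":{"deltas":{"type":"array","items":{"type":"array","items":{"type":"array","items":{"type":"number","minimum":-1,"maximum":1}}}},"squeeze":{"type":"number"}},"required":["deltas"]}

```bash
mkdir -p pics; python3 - <<'E'
from rig import manip
import cv2
s=manip.get_state(); print(s['clock'],s['position'],s['ee_rot'],s['width'])
for n in("top","side"):
    im=manip.get_image(n); cv2.imwrite(f"pics/{n}0.png",im[:,:,::-1]); p=manip.camera_params(n); print(n,p)
E
```

```text
0.0 [0.21827987 0.53140675 0.23843075] [-2.84633139e-04  1.93707216e-01  9.81058953e-01 -8.73778329e-04] 0.08561202699104158
top {'fx': 522.9275820937017, 'fy': 522.9275820937017, 'cx': 272.5667121540048, 'cy': 214.30456598754947, 'R': array([[-1.54485829e-02, -9.99880247e-01,  9.12626677e-04],
       [-9.74878027e-01,  1.48594385e-02, -2.22243176e-01],
       [ 2.22203000e-01, -4.32304183e-03, -9.74990840e-01]]), 't': array([0.06621829, 0.47855933, 1.7439082 ])}
side {'fx': 444.0230137249785, 'fy': 444.0230137249785, 'cx': 279.35440850919144, 'cy': 216.22138677561048, 'R': array([[-0.99084   , -0.13450062,  0.01206974],
       [-0.09683061,  0.64533488, -0.7577379 ],
       [ 0.09412719, -0.75196574, -0.65244739]]), 't': array([0.49858092, 0.06735714, 1.34124103])}
```

View pics/top0.png

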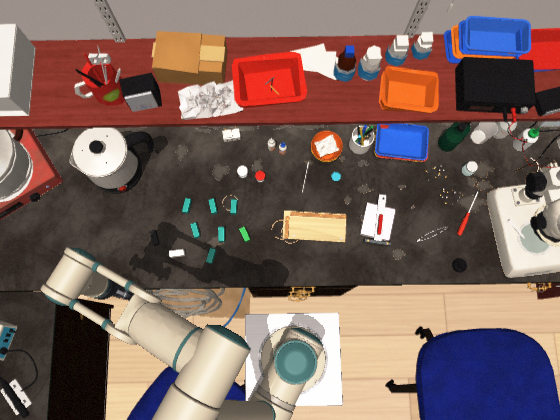

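View pics/side0.png

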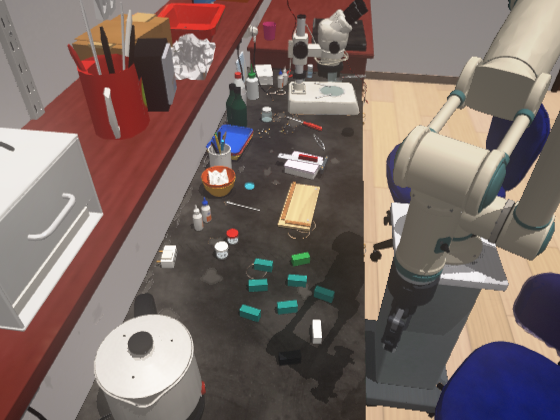

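Top view shows six turquoise blanks, at (186,205), (212,206), (234,206), (195,230), (222,234) and (211,256). The green look-alike is at (244,234), the white one at (177,253), and the black one near (155,239). The board is at (315,227), the square and box at (380,220), and the pots at (242,172) and (260,176). The side view also shows six blanks.

```bash
cat > h.py <<'E'
from rig import manip
import cv2, numpy as np
def cam(n):
    p=manip.camera_params(n); K=np.array([[p['fx'],0,p['cx']],[0,p['fy'],p['cy']],[0,0,1]]); return K,np.array(p['R']),np.array(p['t'])
def ray(n,uv):
    K,R,t=cam(n); uv=np.atleast_2d(uv).astype(float)
    d=(np.linalg.inv(K)@np.c_[uv,np.ones(len(uv))].T).T@R
    return -R.T@t,d
def onz(n,uv,z):
    c,d=ray(n,uv); return c+d*((z-c[2])/d[:,2])[:,None]
def tri(uv1,uv2):
    P=[]
    for n in("top","side"):
        K,R,t=cam(n); P.append(K@np.c_[R,t])
    X=cv2.triangulatePoints(P[0],P[1],np.array(uv1,float).reshape(2,1),np.array(uv2,float).reshape(2,1)); return (X[:3]/X[3]).ravel()
def proj(n,X):
    K,R,t=cam(n); x=K@(R@np.asarray(X,float)+t); return x[:2]/x[2]
S=4
def blobs(im,lo,hi,amin,roi=None):
    """contours (in px) of a HSV range, on a 4x enlargement"""
    b=cv2.resize(im,None,fx=S,fy=S,interpolation=cv2.INTER_CUBIC)
    m=cv2.inRange(cv2.cvtColor(b,cv2.COLOR_RGB2HSV),lo,hi)
    if roi:
        k=np.zeros_like(m); x0,y0,x1,y1=[S*v for v in roi]; k[y0:y1,x0:x1]=255; m&=k
    cs,_=cv2.findContours(m,cv2.RETR_EXTERNAL,cv2.CHAIN_APPROX_NONE)
    return [(c.reshape(-1,2)+.5)/S-.5 for c in cs if cv2.contourArea(c)>amin*S*S]
def cen(c):
    m=cv2.moments((c*16).astype(np.int32)); return np.array([m['m10'],m['m01']])/m['m00']/16
def metr(n,c,z):
    """centre, yaw of the long axis, area mm2, rect sides mm, of a contour cast on plane z"""
    w=onz(n,c,z)[:,:2]*1000; q=(w*20).astype(np.int32); m=cv2.moments(q)
    a=.5*np.arctan2(2*m['mu11'],m['mu20']-m['mu02'])
    return np.array([m['m10'],m['m01']])/m['m00']/20, np.degrees(a), m['m00']/400, np.array(cv2.minAreaRect(q)[1])/20
TQ=((80,90,25),(96,255,255))
def blanks(show=True):
    T=manip.get_image("top");D=manip.get_image("side")
    bt=blobs(T,*TQ,25,(100,150,360,290)); bs=blobs(D,*TQ,25,(200,150,370,380)); out=[]
    for c in bt:
        u=cen(c); X=onz("top",u,.013)[0]; pv=proj("side",X)
        j=min(bs,key=lambda s:np.hypot(*(cen(s)-pv))) if bs else None
        Y=tri(u,cen(j)) if j is not None else None
        r=metr("top",c,.013); out.append((X,r))
        if show: print(u.round(1),(X*1000).round(1),'tri',(Y*1000).round(1),'yaw %.0f area %.0f'%(r[1],r[2]),r[3].round(0), 'side yaw %.0f'%metr("side",j,.013)[1])
    return T,D,out,bs
E
python3 - <<'E'
from h import *
T,D,o,bs=blanks(); print(len(bs))
a=cv2.resize(T[155:275,140:300],None,fx=4.5,fy=4.5,interpolation=cv2.INTER_CUBIC)
b=cv2.resize(T[185:260,275:405],None,fx=6,fy=6,interpolation=cv2.INTER_CUBIC)
c=cv2.resize(D[145:245,270:335],None,fx=6,fy=6,interpolation=cv2.INTER_CUBIC)
for n,i in(("b",b),("c",c)): cv2.imwrite(f"pics/{n}.png",i[:,:,::-1])
hs=cv2.cvtColor(T,cv2.COLOR_RGB2HSV)
for p in((315,228),(315,213),(284,220),(380,222),(380,240),(378,205),(242,172)): print(p,hs[p[1],p[0]])
E
```

```text
[210.7 255.4] [346.6 274.8  13. ] tri [348.  274.8  11.3] yaw -15 area 1222 [25. 55.] side yaw -27
[221.  233.7] [422.1 239.7  13. ] tri [423.  239.7  12.4] yaw 2 area 1233 [57. 24.] side yaw 6
[194.9 230. ] [436.6 330.9  13. ] tri [437.8 330.9  12.1] yaw 17 area 1219 [57. 24.] side yaw 24
[233.3 206.4] [519.7 196.8  13. ] tri [521.  196.8  11.9] yaw -4 area 1240 [24. 58.] side yaw -18
[212.4 205.9] [522.6 270.6  13. ] tri [523.8 270.7  11.9] yaw 13 area 1253 [58. 24.] side yaw 14
[186.4 205.2] [526.4 362.4  13. ] tri [527.6 362.5  12.1] yaw -11 area 1375 [27. 57.] side yaw -24
[335.6 176. ] [ 626.  -168.9   13. ] tri [ 630.3 -170.4    1.8] yaw -28 area 994 [36. 35.] side yaw -72
7
(315, 228) [ 22  85 250]
(315, 213) [ 15 134 177]
(284, 220) [ 22  89 247]
(380, 222) [  1 209 212]
(380, 240) [  5   6 248]
(378, 205) [ 11   9 235]
(242, 172) [ 15   2 255]
```

View pics/b.png

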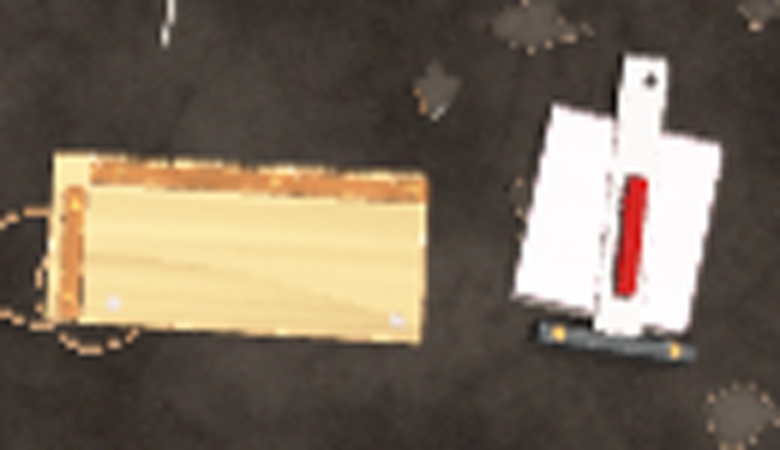

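View pics/c.png

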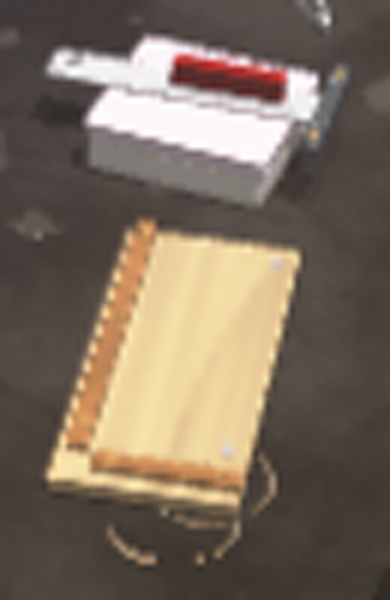

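The crops show the fence along the board's back and the stop at its left, with the board turned about -3°. The square's stock is on its near side and the red rib is centred near (380,224) in the full image.

```bash
cat > m2.py <<'E'
from h import *
T=manip.get_image("top");D=manip.get_image("side")
pt={}
def both(name,lo,hi,rt,rs,z,amin):
    ct=max(blobs(T,lo,hi,amin,rt),key=lambda c:np.ptp(c,0).max()); r=metr("top",ct,z)
    print(name,r[0].round(1),'yaw %.1f'%r[1],r[3].round(1),end=' ')
    cs=max(blobs(D,lo,hi,amin,rs),key=lambda c:np.ptp(c,0).max());print('tri',(tri(cen(ct),cen(cs))*1000).round(1), 'side yaw %.1f'%metr("side",cs,z)[1])
    return ct
both("rib",(0,120,90),(8,255,255),(360,200,400,245),(280,140,330,170),.047,10)
w=both("board",(8,60,120),(28,255,255),(280,205,350,250),(275,178,325,232),.006,200)
br=((6,105,90),(18,255,225))
both("fence",*br,(288,205,350,225),(270,178,301,222),.015,20)
both("stop",*br,(280,212,291,245),(284,217,315,232),.015,10)
both("green",(50,120,60),(72,255,255),(230,220,260,250),(285,245,315,270),.013,20)
# left/back/front board edges cast at z=.012 via approx polygon
q=cv2.boxPoints(cv2.minAreaRect((w*16).astype(np.int32)))/16; print((onz("top",q,.012)[:,:2]*1000).round(1).tolist())
E
python3 m2.py
```

```text
rib [ 442.2 -308.9] yaw -9.8 [13.1 69.6] tri [ 442.2 -308.5   49.3] side yaw -10.3
board [446.6 -85.6] yaw 86.0 [233.7 111.9] tri [448.2 -86.2   1.8] side yaw 85.7
fence [486.8 -75.9] yaw 85.7 [156.8  18.4] tri [484.4 -74.9  29.1] side yaw 85.5
stop [447.1  11. ] yaw -2.4 [14.  45.5] tri [446.7  11.   14.1] side yaw -4.1
green [420.2 158.2] yaw 23.6 [55.6 23.4] tri [421.  158.2  12.1] side yaw 41.1
[[395.5, 39.7], [506.8, 31.6], [489.8, -202.9], [378.9, -191.7]]
```

```bash
python3 - <<'E'
from h import *
a=np.array([(55,155),(427,175),(422,343),(50,320),(87,187),(427,203),(84,318)])/6+[274.6,184.6]
w=onz("top",a,.012)[:,:2]*1000; print(w.round(1).tolist())
t=np.radians(-4);ex=np.array([np.cos(t),np.sin(t)]);ey=np.array([-ex[1],ex[0]])
print([(round(p@ex,1),round(p@ey,1)) for p in w])
E
```

```text
[[502.4, 19.0], [487.1, -199.1], [387.2, -191.5], [404.1, 23.9], [482.9, 0.6], [470.3, -198.3], [405.0, 4.1]]
[(np.float64(499.9), np.float64(54.0)), (np.float64(499.8), np.float64(-164.6)), (np.float64(399.7), np.float64(-164.0)), (np.float64(401.4), np.float64(52.0)), (np.float64(481.7), np.float64(34.3)), (np.float64(482.9), np.float64(-165.0)), (np.float64(403.7), np.float64(32.3))]
```

```bash
cat > go.py <<'E'
import sys,json,os,numpy as np
# usage: go.py  "x,y,z,theta" ...   (mm, deg; prefix b = board frame e_x,e_y)  ; tool y axis yaw = theta
f='cmd.json'; c=json.load(open(f)) if os.path.exists(f) else [219,532,239,67.67]
t=np.radians(-4);ex=np.array([np.cos(t),np.sin(t)]);ey=np.array([-ex[1],ex[0]])
x,y,z,th=c; a=np.radians(th); Y=np.array([np.cos(a),np.sin(a)]); X=np.array([-Y[1],Y[0]])*-1
X=np.array([-np.sin(a),np.cos(a)]); Z=-1
# tool z down: X = Y x Z(down)
X=np.cross([*Y,0],[0,0,-1])[:2]
last=None
for w in sys.argv[1:]:
    b=w[0]=='b'; p=[float(v) for v in w.lstrip('b').split(',')]
    xy=np.array(p[:2]); xy=ex*p[0]+ey*p[1] if b else xy
    d=xy-[x,y]; r=[d@X/800,d@Y/800,(z-p[2])/800,(th-p[3])/120]; r=[round(v,4) for v in r]
    q=np.array([x,y])+800*(r[0]*X+r[1]*Y); last=[q[0],q[1],z-800*r[2],th-120*r[3]]
    print(r, 'dist %.0f turn %.0f'%(np.linalg.norm([*d,z-p[2]]),th-p[3]))
json.dump([float(v) for v in last],open(f,'w'))
E
cat > st.py <<'E'
from h import *
import json
s=manip.get_state(); c=json.load(open('cmd.json')); R=s['ee_rot']; w,X,Y,Z=R
th=np.degrees(np.arctan2(1-2*(X*X+Z*Z),2*(X*Y-w*Z)))
p=np.array(s['position'])*1000; t=np.radians(-4);ex=np.array([np.cos(t),np.sin(t)]);ey=np.array([-ex[1],ex[0]])
print('t',s['clock'],'pos',p.round(1),'th %.1f'%th,'board',(p[:2]@ex).round(1),(p[:2]@ey).round(1),'cmd',np.round(c,1),'F',np.round(s['contact_force'],1),'w %.1f'%(s['width']*1000),'g',s['gripper_force'])
E
python3 go.py 422,240,80,2 422,240,14,2; python3 st.py
```

```text
[np.float64(-0.3734), np.float64(-0.2412), 0.1988, 0.5473] dist 390 turn 66
[np.float64(-0.3734), np.float64(-0.2412), 0.2812, 0.5473] dist 421 turn 66
t 0.3 pos [218.4 531.8 239. ] th 67.7 board 180.8 545.7 cmd [422. 240.  14.   2.] F [-0.4 -1.1  0.1] w 85.3 g 0.0
```

Request:
move_arm:
  deltas:
    - [[-0.3734,-0.2412,0.1988,0.5473,-0.4],[-0.3734,-0.2412,0.1988,0.5473,-0.4],[-0.3734,-0.2412,0.1988,0.5473,-0.4],[-0.3734,-0.2412,0.1988,0.5473,-0.4],[-0.3734,-0.2412,0.1988,0.5473,-0.4],[-0.3734,-0.2412,0.1988,0.5473,-0.4],[-0.3734,-0.2412,0.1988,0.5473,-0.4],[-0.3734,-0.2412,0.1988,0.5473,-0.4],[-0.3734,-0.2412,0.1988,0.5473,-0.4],[-0.3734,-0.2412,0.2812,0.5473,-0.4],[-0.3734,-0.2412,0.2812,0.5473,-0.4],[-0.3734,-0.2412,0.2812,0.5473,-0.4]]
  squeeze: 40

```text
clock: 1.5
position: [0.4194, 0.2396, 0.0125]
ee_rot: [-0.001, 0.695, 0.719, -0.002]
contact_force: [-0.1, 0.2, 0.5]
width: 0.0599
gripper_force: 0.0
```

```bash
python3 st.py; python3 - <<'E'
from h import *
T,D,o,bs=blanks()
a=cv2.resize(D[230:340,220:350],None,fx=6,fy=5,interpolation=cv2.INTER_CUBIC)
cv2.imwrite("pics/d.png",a[:,:,::-1])
E
python3 go.py 422,240,90,2 b455,21,90,-4
```

```text
t 1.5 pos [419.4 239.6  12.5] th 2.0 board 401.7 268.3 cmd [422. 240.  14.   2.] F [-0.1  0.2  0.5] w 59.9 g 0.0
[257.1 258. ] [334.9 114.4  13. ] tri [ 353.8  120.6 -169.2] yaw 22 area 361 [57. 18.] side yaw -27
[185.9 205. ] [527.4 364.2  13. ] tri [527.7 364.   14.2] yaw -10 area 945 [29. 80.] side yaw -24
[233.2 205. ] [524.5 197.2  13. ] tri [523.5 197.3  12.7] yaw 14 area 1114 [79. 33.] side yaw -17
[335.6 176. ] [ 626.  -168.9   13. ] tri [ 630.3 -170.4    1.9] yaw -26 area 995 [36. 36.] side yaw -73
[np.float64(-0.0), np.float64(-0.0), -0.095, -0.0001] dist 76 turn -0
[np.float64(-0.3148), np.float64(0.0308), -0.095, 0.05] dist 264 turn 6
```

View pics/d.png

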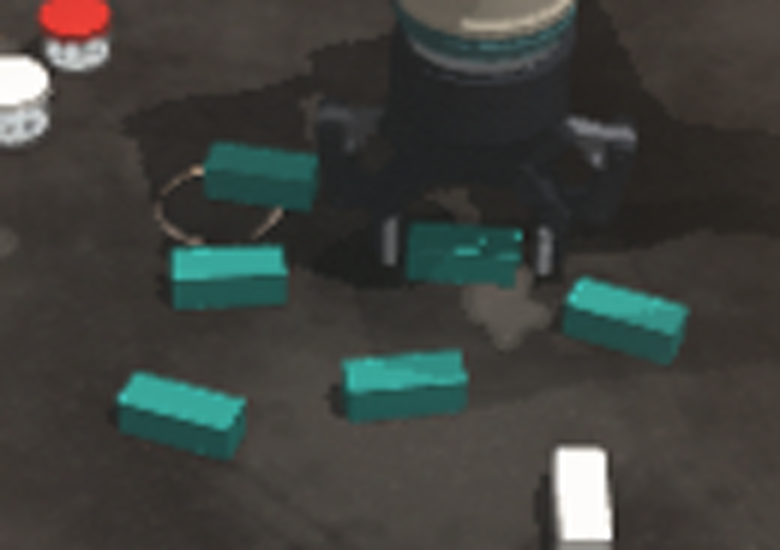

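The side crop shows the open fingers straddling the blank at about (465,253), one at each end. I'll close, lift and carry.

Request:
move_arm:
  deltas:
    - [[0,0,0,0,1],[0,0,0,0,1],[0,0,0,0,1],[0,0,-0.095,0,1],[0,0,-0.095,0,1],[-0.3148,0.0308,-0.095,0.05,1],[-0.3148,0.0308,-0.095,0.05,1],[-0.3148,0.0308,-0.095,0.05,1],[-0.3148,0.0308,-0.095,0.05,1],[-0.3148,0.0308,-0.095,0.05,1],[-0.3148,0.0308,-0.095,0.05,1],[-0.3148,0.0308,-0.095,0.05,1]]

```text
clock: 2.8
position: [0.455, -0.0121, 0.0906]
ee_rot: [0.0, 0.733, 0.681, 0.0]
contact_force: [0.6, 0.7, -0.4]
width: 0.0487
gripper_force: 42.0
```

```bash
python3 st.py; python3 go.py b455,21,35,-4 b455,21,26,-4
```

```text
t 2.8 pos [455.  -12.1  90.6] th -4.2 board 454.8 19.7 cmd [455.4 -10.8  90.   -4. ] F [ 0.6  0.7 -0.4] w 48.7 g 41.98034584522247
[np.float64(0.0), np.float64(-0.0), 0.0688, -0.0001] dist 55 turn -0
[np.float64(0.0), np.float64(-0.0), 0.08, -0.0001] dist 64 turn -0
```

Request:
move_arm:
  deltas:
    - [[0,0,0.0688,0,1],[0,0,0.0688,0,1],[0,0,0.08,0,1],[0,0,0.08,0,1],[0,0,0.08,0,1],[0,0,0.08,0,1]]

```text
clock: 3.4
position: [0.4556, -0.0103, 0.0272]
ee_rot: [0.001, 0.731, 0.682, 0.001]
contact_force: [-0.2, -0.4, -0.1]
width: 0.049
gripper_force: 44.5
```

```bash
python3 st.py; python3 go.py b457,21,26,-4 b459,21,26,-4
```

```text
t 3.4 pos [455.6 -10.3  27.2] th -3.9 board 455.2 21.5 cmd [455.4 -10.8  26.   -4. ] F [-0.2 -0.4 -0.1] w 49.0 g 44.534695744514465
[np.float64(0.0), np.float64(0.0025), 0.0, 0.0] dist 2 turn 0
[np.float64(0.0), np.float64(0.005), 0.0, 0.0] dist 4 turn 0
```

Request:
move_arm:
  deltas:
    - [[0,0.0025,0.001,0,1],[0,0.0025,0.002,0,1],[0,0.005,0.002,0,1],[0,0.005,0.002,0,1]]

```text
clock: 3.8
position: [0.457, -0.0107, 0.0262]
ee_rot: [-0.001, 0.731, 0.682, -0.001]
contact_force: [-7.4, 1.4, 18.1]
width: 0.0493
gripper_force: 46.6
```

```bash
python3 st.py; python3 go.py b459,21,24.5,-4;python3 go.py b461,21,24.5,-4
```

```text
t 3.8 pos [457.  -10.7  26.2] th -4.0 board 456.6 21.2 cmd [459.4 -11.1  26.   -4. ] F [-7.4  1.4 18.1] w 49.3 g 46.61774754524231
[np.float64(0.0), np.float64(-0.0), 0.0019, 0.0] dist 2 turn 0
[np.float64(0.0), np.float64(0.0025), 0.0, 0.0] dist 2 turn 0
```

Request:
move_arm:
  deltas:
    - [[0,0.0,-0.0015,0,1],[0,0.0012,-0.0015,0,1],[0,0.0025,-0.0015,0,1],[0,0.0025,-0.0015,0,1]]

```text
clock: 4.2
position: [0.4607, -0.0113, 0.0262]
ee_rot: [-0.0, 0.731, 0.682, -0.0]
contact_force: [-2.5, -0.6, 8.4]
width: 0.0489
gripper_force: 45.4
```

```bash
python3 st.py
```

```text
t 4.2 pos [460.7 -11.3  26.2] th -4.0 board 460.4 20.8 cmd [461.4 -11.2  24.5  -4. ] F [-2.5 -0.6  8.4] w 48.9 g 45.37195086479187
```

Request:
move_arm:
  deltas:
    - [[0,0.0012,-0.0005,0,1],[0,0.0025,-0.0005,0,1],[0,0.0037,-0.0005,0,1],[0,0.0037,-0.0005,0,1]]

```text
clock: 4.6
position: [0.462, -0.0114, 0.0262]
ee_rot: [-0.002, 0.731, 0.682, -0.001]
contact_force: [-5.3, -0.6, 7.2]
width: 0.0491
gripper_force: 45.4
```

```bash
python3 st.py
```

```text
t 4.6 pos [462.  -11.4  26.2] th -4.0 board 461.6 20.9 cmd [461.4 -11.2  24.5  -4. ] F [-5.3 -0.6  7.2] w 49.1 g 45.35095989704132
```

Request:
move_arm:
  deltas:
    - [[0,0.0012,-0.0005,0,1],[0,0.0025,-0.0005,0,1],[0,0.0025,-0.0005,0,1]]

```text
clock: 4.9
position: [0.4621, -0.0114, 0.0263]
ee_rot: [-0.003, 0.731, 0.682, -0.003]
contact_force: [-8.0, -0.8, 9.2]
width: 0.0491
gripper_force: 45.5
```

```bash
python3 st.py; python3 - <<'E'
from h import *
T=manip.get_image("top");D=manip.get_image("side")
a=cv2.resize(T[195:255,270:360],(780,520),interpolation=cv2.INTER_CUBIC)
b=cv2.resize(D[170:245,260:340],(640,600),interpolation=cv2.INTER_CUBIC)
cv2.imwrite("pics/e.png",b[:,:,::-1])
E
```

```text
t 4.9 pos [462.1 -11.4  26.3] th -4.0 board 461.7 20.9 cmd [461.4 -11.2  24.5  -4. ] F [-8.  -0.8  9.2] w 49.1 g 45.468133091926575
```

View pics/e.png

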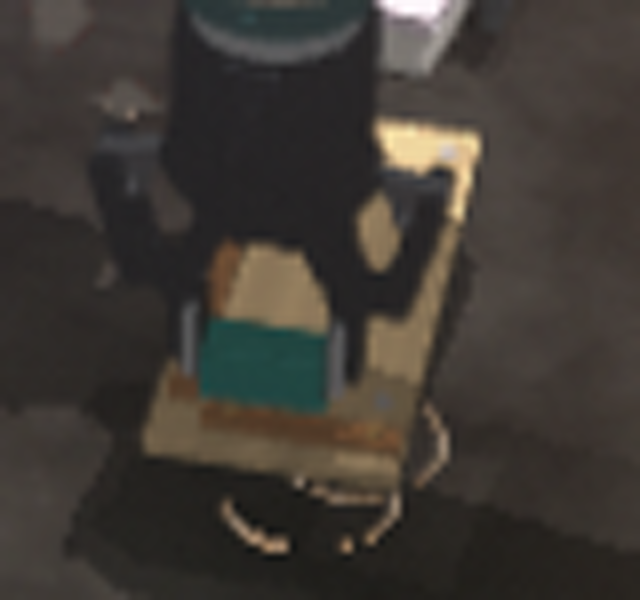

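The side crop shows the blank at about (265,365), held with its far end at the fence and a small gap to the stop below it. The arm has stalled at e_x 461.7, so the fence contact is real. Next I'll push left to find the stop.

Request:
move_arm:
  deltas:
    - [[0.0025,-0.002,-0.0005,0,1],[0.005,-0.002,-0.0005,0,1],[0.0075,-0.002,-0.0005,0,1],[0.0075,-0.002,-0.0005,0,1]]

```text
clock: 5.4
position: [0.4624, -0.0057, 0.0264]
ee_rot: [-0.001, 0.731, 0.682, -0.002]
contact_force: [-4.7, -2.8, 0.0]
width: 0.0491
gripper_force: 44.6
```

```bash
echo "import json,numpy as np;t=np.radians(-4)
import sys;a,b,z=map(float,sys.argv[1:4]);json.dump([a*np.cos(t)-b*np.sin(t),a*np.sin(t)+b*np.cos(t),z,float(sys.argv[4])],open('cmd.json','w'))" > setc.py; python3 setc.py 464.4 27 26.8 -4;python3 st.py
```

```text
t 5.4 pos [462.4  -5.7  26.4] th -4.0 board 461.7 26.5 cmd [465.2  -5.5  26.8  -4. ] F [-4.7 -2.8  0. ] w 49.1 g 44.5679247379303
```

Request:
move_arm:
  deltas:
    - [[0.0015,0,0,0,1],[0.0037,0,0,0,1],[0.0037,0,0,0,1]]

```text
clock: 5.7
position: [0.4625, -0.0055, 0.0265]
ee_rot: [0.0, 0.73, 0.683, -0.004]
contact_force: [-7.7, -14.3, 1.5]
width: 0.0492
gripper_force: 44.6
```

```bash
python3 st.py; python3 setc.py 464.4 30 26.8 -4; python3 go.py b461.7,27,26.8,-4 b461.7,27,90,-4 522.6,270.6,80,13 522.6,270.6,14,13;
```

```text
t 5.7 pos [462.5  -5.5  26.5] th -3.8 board 461.7 26.8 cmd [465.2  -5.5  26.8  -4. ] F [ -7.7 -14.3   1.5] w 49.2 g 44.6178263425827
[np.float64(-0.0037), np.float64(-0.0034), 0.0, 0.0] dist 4 turn 0
[np.float64(-0.0037), np.float64(-0.0034), -0.079, 0.0] dist 63 turn 0
[np.float64(0.3455), np.float64(0.0476), -0.0665, -0.1417] dist 284 turn -17
[np.float64(0.3455), np.float64(0.0476), 0.016, -0.1417] dist 279 turn -17
```

Request:
move_arm:
  deltas:
    - [[-0.0037,-0.0034,0,0,1],[-0.0037,-0.0034,0,0,-0.5],[-0.0037,-0.0034,0,0,-0.5],[-0.0037,-0.0034,0,0,-0.5],[-0.0037,-0.0034,-0.079,0,-0.5],[-0.0037,-0.0034,-0.079,0,-0.5],[0.3455,0.0476,-0.0665,-0.1417,-0.5],[0.3455,0.0476,-0.0665,-0.1417,-0.5],[0.3455,0.0476,-0.0665,-0.1417,-0.5],[0.3455,0.0476,-0.0665,-0.1417,-0.5],[0.3455,0.0476,-0.0665,-0.1417,-0.5],[0.3455,0.0476,-0.0665,-0.1417,-0.5]]

```text
clock: 6.9
position: [0.5231, 0.2746, 0.0804]
ee_rot: [0.0, 0.622, 0.783, 0.001]
contact_force: [0.4, -1.3, -0.0]
width: 0.0637
gripper_force: 0.0
```

```bash
cp cmd.json c2.json; python3 st.py; python3 - <<'E'
from h import *
blanks()
E
python3 - <<'E'
import json;c=json.load(open('cmd.json'));c[2]=80.;json.dump(c,open('cmd.json','w'))
E
python3 go.py 522.6,270.6,14,13 522.6,270.6,80,13 b459,4.2,80,-4
```

```text
t 6.9 pos [523.1 274.6  80.4] th 13.1 board 502.6 310.4 cmd [522.6 270.6  14.   13. ] F [ 0.4 -1.3 -0. ] w 63.7 g 0.0
[260.6 265.4] [309.3 102.7  13. ] tri [ 338.9  106.2 -191.3] yaw 15 area 305 [65. 15.] side yaw -26
[254.2 248.7] [367.7 124.3  13. ] tri [ 372.8  133.7 -146.9] yaw 20 area 362 [73. 16.] side yaw -26
[291.7 221.2] [463.1  -8.1  13. ] tri [462.2  -7.7  29.1] yaw -4 area 929 [19. 52.] side yaw 5
[234.  204.7] [525.7 194.4  13. ] tri [527.1 194.7   9.3] yaw 8 area 863 [57. 23.] side yaw -45
[335.6 176. ] [ 626.  -168.9   13. ] tri [ 577.1 -166.9  -63.5] yaw -28 area 1000 [36. 36.] side yaw 5
[np.float64(0.0), np.float64(-0.0), 0.0825, 0.0] dist 66 turn 0
[np.float64(0.0), np.float64(-0.0), 0.0, 0.0] dist 0 turn 0
[np.float64(-0.3453), np.float64(-0.1624), 0.0, 0.1417] dist 305 turn 17
```

Request:
move_arm:
  deltas:
    - [[0,0,0.0825,0,-0.5],[0,0,0.0825,0,-0.5],[0,0,0.0825,0,-0.5],[0,0,0.0825,0,1],[0,0,0.0825,0,1],[0,0,0.0825,0,1],[0,0,0,0,1],[0,0,0,0,1],[-0.3453,-0.1624,0,0.1417,1],[-0.3453,-0.1624,0,0.1417,1],[-0.3453,-0.1624,0,0.1417,1],[-0.3453,-0.1624,0,0.1417,1]]

```text
clock: 8.2
position: [0.4799, 0.0734, 0.0815]
ee_rot: [0.001, 0.731, 0.682, 0.001]
contact_force: [1.3, -0.7, -0.5]
width: 0.049
gripper_force: 48.4
```

```bash
python3 st.py
```

```text
t 8.2 pos [479.9  73.4  81.5] th -4.0 board 473.6 106.7 cmd [458.2 -27.8  80.   -4. ] F [ 1.3 -0.7 -0.5] w 49.0 g 48.36444139480591
```

Request:
move_arm:
  deltas:
    - [[0,0,0,0,1],[0,0,0,0,1],[0,0,0,0,1]]

```text
clock: 8.5
position: [0.4808, 0.0756, 0.081]
ee_rot: [0.0, 0.731, 0.682, 0.001]
contact_force: [-0.8, -0.1, -1.5]
width: 0.0489
gripper_force: 48.4
```

```bash
python3 st.py; 
```

```text
t 8.5 pos [480.8  75.6  81. ] th -4.0 board 474.4 109.0 cmd [458.2 -27.8  80.   -4. ] F [-0.8 -0.1 -1.5] w 48.9 g 48.37435483932495
```

```bash
python3 setc.py 474 108.4 80 -4; python3 go.py b458,4.2,80,-4 b458,4.2,28,-4 b461,4.2,27,-4 b464,4.2,27,-4
```

```text
[np.float64(-0.1302), np.float64(-0.02), 0.0, 0.0] dist 105 turn 0
[np.float64(-0.1302), np.float64(-0.02), 0.065, 0.0] dist 118 turn 0
[np.float64(-0.1302), np.float64(-0.0162), 0.0663, 0.0] dist 118 turn 0
[np.float64(-0.1302), np.float64(-0.0125), 0.0663, 0.0] dist 117 turn 0
```

Request:
move_arm:
  deltas:
    - [[-0.1302,-0.02,0,0,1],[-0.1302,-0.02,0,0,1],[-0.1302,-0.02,0,0,1],[-0.1302,-0.02,0,0,1],[-0.1302,-0.02,0.065,0,1],[-0.1302,-0.02,0.065,0,1],[-0.1302,-0.02,0.065,0,1],[-0.1302,-0.0182,0.0663,0,1],[-0.1302,-0.0162,0.0663,0,1],[-0.1302,-0.0145,0.0663,0,1],[-0.1302,-0.0125,0.0663,0,1],[-0.1302,-0.0125,0.0663,0,1]]

```text
clock: 9.7
position: [0.4632, -0.0283, 0.0277]
ee_rot: [0.0, 0.731, 0.682, 0.0]
contact_force: [0.3, 0.5, -0.2]
width: 0.0489
gripper_force: 81.3
```

```bash
python3 st.py; python3 go.py b461.7,4.2,27,-4 b461.7,4.2,90,-4 519.7,196.8,60,-3
```

```text
t 9.7 pos [463.2 -28.3  27.7] th -4.0 board 464.0 4.1 cmd [463.2 -28.1  27.   -4. ] F [ 0.3  0.5 -0.2] w 48.9 g 81.33318674488692
[np.float64(-0.0), np.float64(-0.0029), -0.0, 0.0] dist 2 turn 0
[np.float64(-0.0), np.float64(-0.0029), -0.0788, 0.0] dist 63 turn 0
[np.float64(0.2854), np.float64(0.0509), -0.0413, -0.0083] dist 234 turn -1
```

```bash
python3 setc.py 464 4.2 27 -4; python3 - <<'E'
from h import *
D=manip.get_image("side")
b=cv2.resize(D[170:245,260:340],(640,600),interpolation=cv2.INTER_CUBIC)
cv2.imwrite("pics/f.png",b[:,:,::-1])
E
```

```text
(no output)
```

View pics/f.png

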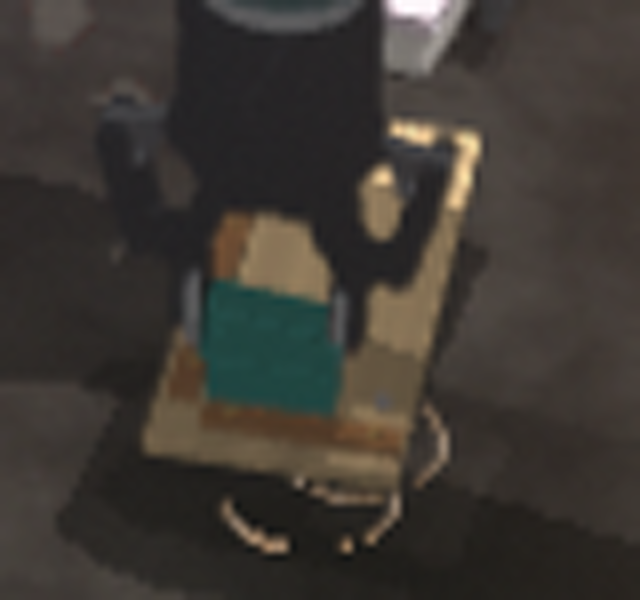

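The side crop shows the second blank held just right of the first, around (270,340), with no contact felt yet. I'll back off, lower a little and push again.

Request:
move_arm:
  deltas:
    - [[0,-0.0075,0,0,1],[0,-0.0075,0,0,1],[0,-0.0075,0.0015,0,1],[0,-0.0075,0.0025,0,1],[0,-0.0075,0.0025,0,1]]

```text
clock: 10.25
position: [0.4565, -0.0279, 0.0257]
ee_rot: [-0.0, 0.731, 0.682, -0.0]
contact_force: [-2.5, 0.4, 6.9]
width: 0.0491
gripper_force: 81.6
```

```bash
python3 st.py
```

```text
t 10.25 pos [456.5 -27.9  25.7] th -4.0 board 457.3 4.0 cmd [463.2 -28.2  27.   -4. ] F [-2.5  0.4  6.9] w 49.1 g 81.56531330024791
```

Request:
move_arm:
  deltas:
    - [[0,0.0025,-0.0005,0,1],[0,0.005,-0.0005,0,1],[0,0.0075,-0.0005,0,1],[0,0.0075,-0.0005,0,1]]

```text
clock: 10.65
position: [0.4593, -0.0279, 0.0255]
ee_rot: [-0.003, 0.731, 0.682, -0.002]
contact_force: [-6.4, -0.4, 10.4]
width: 0.0492
gripper_force: 82.2
```

```bash
python3 st.py
```

```text
t 10.65 pos [459.3 -27.9  25.5] th -4.0 board 460.1 4.2 cmd [463.2 -28.2  27.   -4. ] F [-6.4 -0.4 10.4] w 49.2 g 82.21774946232472
```

```bash
python3 setc.py 464 4.2 25.4 -4; python3 go.py b459,4.2,27,-4 b459,4.2,90,-4 519.7,196.8,60,-3
```

```text
[np.float64(0.0), np.float64(-0.0063), -0.002, 0.0] dist 5 turn 0
[np.float64(0.0), np.float64(-0.0063), -0.0807, 0.0] dist 65 turn 0
[np.float64(0.2855), np.float64(0.0509), -0.0433, -0.0083] dist 235 turn -1
```

Request:
move_arm:
  deltas:
    - [[0,-0.0063,-0.002,0,1],[0,-0.0063,-0.002,0,1],[0,-0.0063,-0.002,0,-0.5],[0,-0.0063,-0.002,0,-0.5],[0,-0.0063,-0.002,0,-0.5],[0,-0.0063,-0.0807,0,-0.5],[0,-0.0063,-0.0807,0,-0.5],[0.2855,0.0509,-0.0433,-0.0083,-0.5],[0.2855,0.0509,-0.0433,-0.0083,-0.5],[0.2855,0.0509,-0.0433,-0.0083,-0.5],[0.2855,0.0509,-0.0433,-0.0083,-0.5],[0.2855,0.0509,-0.0433,-0.0083,-0.5]]

```text
clock: 11.85
position: [0.5201, 0.1998, 0.06]
ee_rot: [0.0, 0.725, 0.689, 0.001]
contact_force: [-0.2, -0.4, -0.6]
width: 0.0638
gripper_force: 0.0
```

```bash
python3 st.py; python3 - <<'E'
from h import *
T,D,o,bs=blanks()
a=cv2.resize(T[195:255,275:355],(560,420),interpolation=cv2.INTER_CUBIC)
b=cv2.resize(D[180:245,265:330],(420,420),interpolation=cv2.INTER_CUBIC)
cv2.imwrite("pics/g.png",np.hstack([a[:,:370],b])[:,:,::-1])
E
```

```text
t 11.85 pos [520.1 199.8  60. ] th -2.9 board 504.9 235.6 cmd [519.7 196.8  60.   -3. ] F [-0.2 -0.4 -0.6] w 63.8 g 0.0
[275.4 264.3] [312.3  51.6  13. ] tri [369.8  50.9  71.7] yaw 10 area 472 [73. 17.] side yaw -76
[270.2 244.8] [380.4  68.5  13. ] tri [405.1  66.6  87.1] yaw 17 area 329 [51. 17.] side yaw -76
[194.9 230. ] [436.9 330.9  13. ] tri [438.  330.9  12.1] yaw 17 area 1215 [57. 24.] side yaw 24
[294.6 222. ] [460.  -18.2  13. ] tri [458.7 -17.7  25.4] yaw -10 area 1947 [41. 54.] side yaw -76
[186.4 205.2] [526.4 362.6  13. ] tri [527.5 362.6  12.2] yaw -11 area 1373 [27. 58.] side yaw -24
[335.6 176. ] [ 625.9 -168.9   13. ] tri [ 572.9 -165.2  -55.4] yaw -26 area 995 [36. 36.] side yaw -76
```

View pics/g.png

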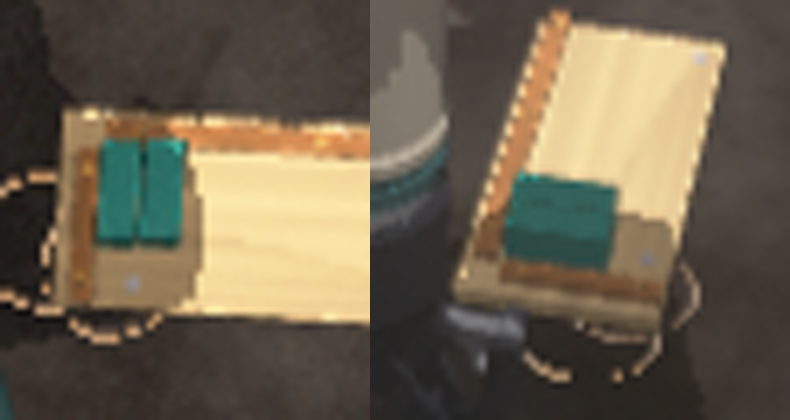

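Both crops show blanks 1 and 2 upright side by side in the corner, a hairline gap between them and both near the fence. Next is D.

```bash
python3 go.py 519.7,196.8,14,-3 519.7,196.8,60,-3 b458,-18.5,60,-4
```

```text
[np.float64(-0.0), np.float64(-0.0), 0.0575, -0.0] dist 46 turn -0
[np.float64(-0.0), np.float64(-0.0), 0.0, -0.0] dist 0 turn -0
[np.float64(-0.3128), np.float64(-0.0638), 0.0, 0.0083] dist 255 turn 1
```

Request:
move_arm:
  deltas:
    - [[0,0,0.0575,0,-0.5],[0,0,0.0575,0,-0.5],[0,0,0.0575,0,1],[0,0,0.0575,0,1],[0,0,0.0575,0,1],[0,0,0,0,1],[-0.3128,-0.0638,0,0.0083,1],[-0.3128,-0.0638,0,0.0083,1],[-0.3128,-0.0638,0,0.0083,1],[-0.3128,-0.0638,0,0.0083,1],[-0.3128,-0.0638,0,0.0083,1],[-0.3128,-0.0638,0,0.0083,1]]

```text
clock: 13.15
position: [0.4545, -0.0553, 0.0617]
ee_rot: [0.002, 0.733, 0.68, 0.0]
contact_force: [-0.2, 0.2, -0.2]
width: 0.0493
gripper_force: 42.3
```

```bash
python3 st.py; python3 go.py b458,-18.5,27.5,-4 b461,-18.5,27,-4 b465,-18.5,27,-4
```

```text
t 13.15 pos [454.5 -55.3  61.7] th -4.4 board 457.3 -23.4 cmd [455.6 -50.4  60.   -4. ] F [-0.2  0.2 -0.2] w 49.3 g 42.34616160392761
[np.float64(-0.0), np.float64(-0.0), 0.0407, 0.0] dist 33 turn 0
[np.float64(-0.0), np.float64(0.0037), 0.0413, 0.0] dist 33 turn 0
[np.float64(-0.0), np.float64(0.0087), 0.0413, 0.0] dist 34 turn 0
```

Request:
move_arm:
  deltas:
    - [[0,0,0,0,1],[0,0,0.0407,0,1],[0,0,0.0407,0,1],[0,0.0018,0.0413,0,1],[0,0.0037,0.0413,0,1],[0,0.0062,0.0413,0,1],[0,0.0087,0.0413,0,1],[0,0.0087,0.0413,0,1]]

```text
clock: 13.95
position: [0.4616, -0.0504, 0.0277]
ee_rot: [-0.001, 0.731, 0.682, -0.0]
contact_force: [-1.5, 1.1, 4.8]
width: 0.0495
gripper_force: 69.7
```

```bash
python3 st.py; python3 go.py b462,-18.5,27,-4 b462,-18.5,80,-4 438,332,80,17
```

```text
t 13.95 pos [461.6 -50.4  27.7] th -4.0 board 464.0 -18.1 cmd [462.6 -50.9  27.   -4. ] F [-1.5  1.1  4.8] w 49.5 g 69.71507227237453
[np.float64(-0.0), np.float64(-0.0037), -0.0, 0.0] dist 3 turn 0
[np.float64(-0.0), np.float64(-0.0037), -0.0663, 0.0] dist 53 turn 0
[np.float64(0.4753), np.float64(-0.064), -0.0663, -0.175] dist 387 turn -21
```

```bash
python3 setc.py 465 -18.5 27 -4; python3 go.py b460,-18.5,27,-4 b460,-18.5,80,-4 438,332,80,17
```

```text
[np.float64(0.0), np.float64(-0.0063), 0.0, 0.0] dist 5 turn 0
[np.float64(0.0), np.float64(-0.0063), -0.0663, 0.0] dist 53 turn 0
[np.float64(0.4753), np.float64(-0.064), -0.0663, -0.175] dist 387 turn -21
```

Request:
move_arm:
  deltas:
    - [[0,-0.0063,0,0,1],[0,-0.0063,0,0,1],[0,-0.0063,0,0,-0.5],[0,-0.0063,0,0,-0.5],[0,-0.0063,0,0,-0.5],[0,-0.0063,-0.0663,0,-0.5],[0,-0.0063,-0.0663,0,-0.5]]

```text
clock: 14.65
position: [0.4606, -0.0516, 0.0841]
ee_rot: [0.004, 0.731, 0.682, 0.002]
contact_force: [1.2, -0.3, 0.1]
width: 0.0643
gripper_force: 0.0
```

```bash
python3 st.py; python3 setc.py 460 -18.5 80 -4; python3 go.py 438,332,70,17 438,332,16,17
```

```text
t 14.65 pos [460.6 -51.6  84.1] th -4.0 board 463.1 -19.3 cmd [438. 332.  80.  17.] F [ 1.2 -0.3  0.1] w 64.3 g 0.0
[np.float64(0.4753), np.float64(-0.0578), 0.0125, -0.175] dist 383 turn -21
[np.float64(0.4753), np.float64(-0.0578), 0.08, -0.175] dist 388 turn -21
```

```bash
python3 - <<'E'
from h import *
T,D,o,bs=blanks()
for k in range(3): manip.get_image("top")
E
python3 st.py
```

```text
[327.3 284.3] [ 240.8 -124.4   13. ] tri [ 344.8 -141.5  -87.5] yaw -6 area 317 [14. 50.] side yaw -89
[210.1 258.2] [336.7 276.8  13. ] tri [342.2 276.1  11.9] yaw -9 area 1407 [ 26. 116.] side yaw -26
[194.9 230. ] [436.7 330.9  13. ] tri [437.9 330.9  12.2] yaw 17 area 1214 [57. 24.] side yaw 24
[186.4 205.2] [526.5 362.4  13. ] tri [527.6 362.6  12.1] yaw -11 area 1375 [27. 57.] side yaw -24
[291.7 186.9] [588.  -10.9  13. ] tri [574.6  -6.5 121.2] yaw -5 area 402 [81. 27.] side yaw -71
[335.7 175.7] [ 627.2 -169.3   13. ] tri [ 630.9 -170.8    1.7] yaw 76 area 924 [36. 34.] side yaw -71
t 14.9 pos [456.1 -50.4  79.4] th -4.0 board 458.5 -18.5 cmd [438. 332.  16.  17.] F [ 0.5  0.4 -0.2] w 64.4 g 0.0
```

Request:
move_arm:
  deltas:
    - [[0.4753,-0.0578,0.0125,-0.175,-0.5],[0.4753,-0.0578,0.0125,-0.175,-0.5],[0.4753,-0.0578,0.0125,-0.175,-0.5],[0.4753,-0.0578,0.0125,-0.175,-0.5],[0.4753,-0.0578,0.0125,-0.175,-0.5],[0.4753,-0.0578,0.0125,-0.175,-0.5],[0.4753,-0.0578,0.0125,-0.175,-0.5],[0.4753,-0.0578,0.0125,-0.175,-0.5],[0.4753,-0.0578,0.0125,-0.175,-0.5],[0.4753,-0.0578,0.08,-0.175,-0.5],[0.4753,-0.0578,0.08,-0.175,-0.5],[0.4753,-0.0578,0.08,-0.175,-0.5]]

```text
clock: 16.1
position: [0.4357, 0.3302, 0.0146]
ee_rot: [-0.001, 0.595, 0.804, -0.003]
contact_force: [0.9, 0.0, 0.6]
width: 0.0642
gripper_force: 0.0
```

```bash
python3 - <<'E'
from h import *
T,D,o,bs=blanks()
b=cv2.resize(T[195:255,275:355],(800,600),interpolation=cv2.INTER_CUBIC)
cv2.imwrite("pics/i.png",b[:,:,::-1])
E
python3 st.py; python3 go.py 438,332,60,17 b459,-41.5,60,-4
```

```text
[231.2 249.3] [366.6 203.8  13. ] tri [364.3 211.8 -57.3] yaw 37 area 342 [52. 18.] side yaw -26
[297.9 221.9] [460.1 -29.6  13. ] tri [511.8 -22.5 100.7] yaw -87 area 3076 [64. 52.] side yaw -73
[335.6 176. ] [ 626.  -168.9   13. ] tri [ 630.3 -170.4    1.7] yaw -28 area 997 [36. 36.] side yaw -73
t 16.2 pos [438.1 331.5  17.1] th 16.9 board 413.9 361.3 cmd [438. 332.  16.  17.] F [0.1 0.1 0.7] w 64.0 g 0.0
[np.float64(-0.0), np.float64(0.0), -0.055, 0.0] dist 44 turn 0
[np.float64(-0.4908), np.float64(-0.1278), -0.055, 0.175] dist 408 turn 21
```

View pics/i.png

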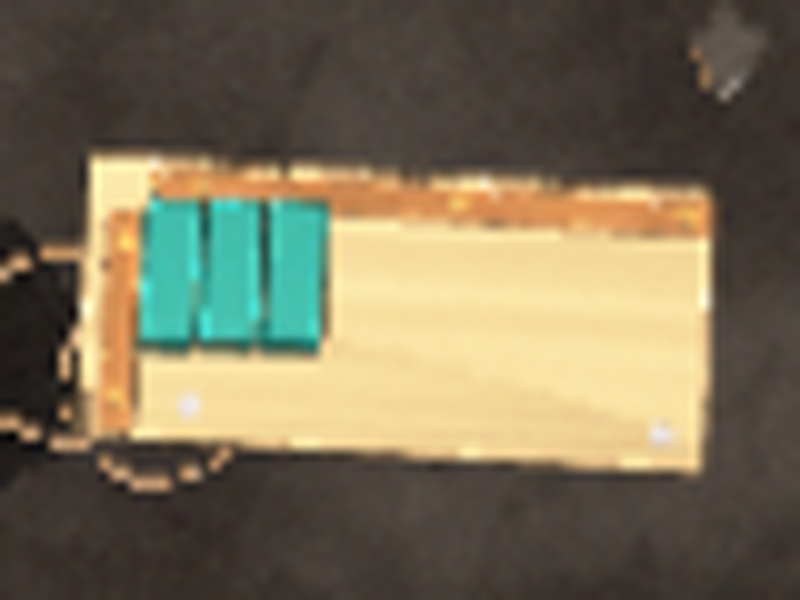

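Top crop: three blanks stand side by side, the first against the stop and all close to the fence, with hairline gaps at (200,270) and (265,270).

```bash
python3 - <<'E'
import json;json.dump([438.,332.,16.,17.],open('cmd.json','w'))
E
python3 go.py 438,332,60,17 b459,-20,60,-4; python3 go.py b459.5,-41.5,60,-4 b459.5,-41.5,29,-4 b459.5,-41.5,80,-4
```

```text
[np.float64(0.0), np.float64(0.0), -0.055, 0.0] dist 44 turn 0
[np.float64(-0.4657), np.float64(-0.1182), -0.055, 0.175] dist 387 turn 21
[np.float64(-0.0269), np.float64(0.0006), 0.0, 0.0] dist 22 turn 0
[np.float64(-0.0269), np.float64(0.0006), 0.0387, 0.0] dist 38 turn 0
[np.float64(-0.0269), np.float64(0.0006), -0.025, 0.0] dist 29 turn 0
```

Request:
move_arm:
  deltas:
    - [[0,0,0,0,1],[0,0,0,0,1],[0,0,0,0,1],[0,0,-0.055,0,1],[-0.4657,-0.1182,-0.055,0.175,1],[-0.4657,-0.1182,-0.055,0.175,1],[-0.4657,-0.1182,-0.055,0.175,1],[-0.4657,-0.1182,-0.055,0.175,1],[-0.4657,-0.1182,-0.055,0.175,1],[-0.4657,-0.1182,-0.055,0.175,1],[-0.4657,-0.1182,-0.055,0.175,1],[-0.4657,-0.1182,-0.055,0.175,1]]

```text
clock: 17.4
position: [0.4562, -0.055, 0.061]
ee_rot: [0.001, 0.732, 0.681, 0.0]
contact_force: [0.9, -0.1, 0.5]
width: 0.0485
gripper_force: 41.9
```

Request:
move_arm:
  deltas:
    - [[-0.0269,0.0006,0,0,1],[-0.0269,0.0006,0,0,1],[-0.0269,0.0006,0,0,1],[-0.0269,0.0006,0.0387,0,1],[-0.0269,0.0006,0.0387,0,1],[-0.0269,0.0006,0.0387,0,1]]

```text
clock: 18.0
position: [0.4544, -0.0721, 0.0292]
ee_rot: [-0.001, 0.731, 0.683, -0.0]
contact_force: [0.2, 0.0, -0.9]
width: 0.0492
gripper_force: 73.3
```

```bash
python3 setc.py 459.5 -41.5 29 -4; python3 st.py; python3 go.py b459.5,-41.5,80,-4; python3 go.py 527,362.5,70,-11 527,362.5,16,-11
```

```text
t 18.0 pos [454.4 -72.1  29.2] th -3.9 board 458.3 -40.2 cmd [455.5 -73.5  29.   -4. ] F [ 0.2  0.  -0.9] w 49.2 g 73.28190920641646
[np.float64(0.0), np.float64(0.0), -0.0638, 0.0] dist 51 turn 0
[np.float64(0.5498), np.float64(0.0512), 0.0125, 0.0583] dist 442 turn 7
[np.float64(0.5498), np.float64(0.0512), 0.08, 0.0583] dist 446 turn 7
```

Request:
move_arm:
  deltas:
    - [[0,0,0,0,1],[0,0,0,0,-0.5],[0,0,0,0,-0.5],[0,0,0,0,-0.5],[0,0,-0.0638,0,-0.5],[0,0,-0.0638,0,-0.5],[0,0,-0.0638,0,-0.5]]

```text
clock: 18.7
position: [0.4559, -0.0739, 0.0815]
ee_rot: [0.001, 0.731, 0.682, 0.001]
contact_force: [0.4, -0.5, -0.0]
width: 0.064
gripper_force: 0.0
```

Request:
move_arm:
  deltas:
    - [[0.5498,0.0512,0.0125,0.0583,-0.5],[0.5498,0.0512,0.0125,0.0583,-0.5],[0.5498,0.0512,0.0125,0.0583,-0.5],[0.5498,0.0512,0.0125,0.0583,-0.5],[0.5498,0.0512,0.0125,0.0583,-0.5],[0.5498,0.0512,0.0125,0.0583,-0.5],[0.5498,0.0512,0.0125,0.0583,-0.5],[0.5498,0.0512,0.0125,0.0583,-0.5],[0.5498,0.0512,0.0125,0.0583,-0.5],[0.5498,0.0512,0.0125,0.0583,-0.5]]

```text
clock: 19.7
position: [0.5268, 0.3678, 0.0686]
ee_rot: [-0.001, 0.77, 0.638, 0.001]
contact_force: [-0.7, -0.1, -0.6]
width: 0.0642
gripper_force: 0.0
```

```bash
python3 - <<'E'
from h import *
T,D,o,bs=blanks()
E
python3 st.py; python3 - <<'E'
import json;json.dump([527.,362.5,70.,-11.],open('cmd.json','w'))
E
python3 go.py 527,362.5,16,-11 527,362.5,60,-11 ; python3 go.py b459.5,0,60,-4; python3 go.py b459.5,-64.5,60,-4 b459.5,-64.5,29,-4
```

```text
[311.1 222.3] [458. -76.  13.] tri [462.  -77.4  -4.9] yaw -4 area 927 [20. 52.] side yaw 89
[297.8 221.9] [460.1 -29.5  13. ] tri [456.6 -28.5  35.5] yaw -87 area 3069 [64. 52.] side yaw 89
[335.6 176. ] [ 626.  -168.9   13. ] tri [ 567.2 -162.3  -32. ] yaw -28 area 998 [36. 36.] side yaw 89
t 19.8 pos [525.2 362.6  68.5] th -10.9 board 498.6 398.3 cmd [527.  362.5  16.  -11. ] F [ 0.4 -0.6 -1.1] w 64.0 g 0.0
[np.float64(0.0), np.float64(0.0), 0.0675, 0.0] dist 54 turn 0
[np.float64(0.0), np.float64(0.0), 0.0125, 0.0] dist 10 turn 0
[np.float64(-0.5005), np.float64(0.0099), 0.0, -0.0583] dist 400 turn -7
[np.float64(-0.0806), np.float64(0.0), 0.0, -0.0] dist 64 turn -0
[np.float64(-0.0806), np.float64(0.0), 0.0387, -0.0] dist 72 turn -0
```

Request:
move_arm:
  deltas:
    - [[0,0,0.0675,0,-0.5],[0,0,0.0675,0,-0.5],[0,0,0.0675,0,-0.5],[0,0,0.0675,0,1],[0,0,0.0675,0,1],[0,0,0.0675,0,1],[0,0,0.0125,0,1],[0,0,0.0125,0,1]]

```text
clock: 20.6
position: [0.5302, 0.3644, 0.0663]
ee_rot: [0.001, 0.772, 0.636, 0.006]
contact_force: [0.8, 0.6, -0.6]
width: 0.0492
gripper_force: 42.1
```

Request:
move_arm:
  deltas:
    - [[-0.5005,0.0099,0,-0.0583,1],[-0.5005,0.0099,0,-0.0583,1],[-0.5005,0.0099,0,-0.0583,1],[-0.5005,0.0099,0,-0.0583,1],[-0.5005,0.0099,0,-0.0583,1],[-0.5005,0.0099,0,-0.0583,1],[-0.5005,0.0099,0,-0.0583,1],[-0.5005,0.0099,0,-0.0583,1],[-0.5005,0.0099,0,-0.0583,1],[-0.5005,0.0099,0,-0.0583,1]]

```text
clock: 21.6
position: [0.4581, -0.0333, 0.061]
ee_rot: [0.0, 0.733, 0.681, 0.001]
contact_force: [0.4, -0.4, -0.2]
width: 0.0488
gripper_force: 42.1
```

Request:
move_arm:
  deltas:
    - [[-0.0806,0,0,0,1],[-0.0806,0,0,0,1],[-0.0806,0,0,0,1],[-0.0806,0,0,0,1],[-0.0806,0,0.0387,0,1],[-0.0806,0,0.0387,0,1],[-0.0806,0,0.0387,0,1]]

```text
clock: 22.3
position: [0.4533, -0.0947, 0.0293]
ee_rot: [-0.001, 0.731, 0.683, 0.0]
contact_force: [-0.2, 0.0, 0.3]
width: 0.0489
gripper_force: 67.4
```

```bash
python3 setc.py 459.5 -64.5 29 -4; python3 st.py; python3 go.py b459.5,-64.5,80,-4; python3 go.py 347,276,80,-15 347,276,16,-15;
```

```text
t 22.3 pos [453.3 -94.7  29.3] th -3.9 board 458.8 -62.8 cmd [453.9 -96.4  29.   -4. ] F [-0.2  0.   0.3] w 48.9 g 67.3813433558098
[np.float64(0.0), np.float64(0.0), -0.0638, 0.0] dist 51 turn 0
[np.float64(0.455), np.float64(-0.1657), 0.0, 0.0917] dist 387 turn 11
[np.float64(0.455), np.float64(-0.1657), 0.08, 0.0917] dist 393 turn 11
```

Request:
move_arm:
  deltas:
    - [[0,0,0,0,1],[0,0,0,0,-0.5],[0,0,0,0,-0.5],[0,0,0,0,-0.5],[0,0,-0.0638,0,-0.5],[0,0,-0.0638,0,-0.5],[0,0,-0.0638,0,-0.5]]

```text
clock: 23.0
position: [0.4542, -0.0969, 0.0816]
ee_rot: [0.001, 0.731, 0.682, 0.001]
contact_force: [-0.3, -0.2, -0.3]
width: 0.0642
gripper_force: 0.0
```

```bash
python3 - <<'E'
from h import *
T,D,o,bs=blanks()
b=cv2.resize(D[180:340,230:350],(600,600*4//3)[::1],interpolation=cv2.INTER_CUBIC)
for s in bs: print('side',cen(s).round(1),onz('side',cen(s),.013)[0].round(4),'yaw %.0f'%metr('side',s,.013)[1])
E
python3 st.py
```

```text
[336.9 284.6] [ 239.2 -157.2   13. ] tri [ 344.2 -179.1  -99.7] yaw -9 area 400 [17. 50.] side yaw 88
[210.6 255.3] [346.9 275.   13. ] tri [348.  275.   12.3] yaw -15 area 1244 [25. 55.] side yaw -26
[292.2 221.3] [462.6  -9.8  13. ] tri [453.7  -7.9  59.2] yaw -15 area 1066 [28. 58.] side yaw 88
[335.9 175.2] [ 629.  -170.2   13. ] tri [ 632.1 -171.7    1.5] yaw 70 area 788 [36. 28.] side yaw -73
side [323.7 293.4] [0.3493 0.2752 0.013 ] yaw -26
side [295.6 207.4] [ 0.4594 -0.0642  0.013 ] yaw 88
side [249.2 185.6] [ 0.6282 -0.1563  0.013 ] yaw -73
t 23.1 pos [452.6 -96.3  80. ] th -4.0 board 458.2 -64.5 cmd [347. 276.  16. -15.] F [-0.3 -0.3 -0.3] w 64.1 g 0.0
```

Request:
move_arm:
  deltas:
    - [[0.455,-0.1657,0,0.0917,-0.5],[0.455,-0.1657,0,0.0917,-0.5],[0.455,-0.1657,0,0.0917,-0.5],[0.455,-0.1657,0,0.0917,-0.5],[0.455,-0.1657,0,0.0917,-0.5],[0.455,-0.1657,0,0.0917,-0.5],[0.455,-0.1657,0,0.0917,-0.5],[0.455,-0.1657,0,0.0917,-0.5],[0.455,-0.1657,0,0.0917,-0.5],[0.455,-0.1657,0.08,0.0917,-0.5],[0.455,-0.1657,0.08,0.0917,-0.5],[0.455,-0.1657,0.08,0.0917,-0.5]]

```text
clock: 24.3
position: [0.3439, 0.2737, 0.0137]
ee_rot: [-0.0, 0.793, 0.609, -0.004]
contact_force: [-0.1, 0.2, 0.9]
width: 0.064
gripper_force: 0.0
```

```bash
python3 - <<'E'
from h import *
T,D,o,bs=blanks()
E
python3 st.py;python3 go.py 347,276,80,-15; python3 go.py b459.5,-87.5,60,-4;
```

```text
[247.7 276.4] [271.9 147.3  13. ] tri [ 313.1  151.  -146.5] yaw 29 area 357 [55. 19.] side yaw -26
[314.  222.8] [456.1 -86.1  13. ] tri [460.6 -87.7  -5.4] yaw -10 area 1986 [41. 52.] side yaw 87
[297.8 221.9] [460.1 -29.5  13. ] tri [455.  -28.   43.6] yaw -87 area 3068 [64. 52.] side yaw 87
[335.6 176. ] [ 625.9 -168.9   13. ] tri [ 630.2 -170.4    1.8] yaw -24 area 997 [36. 36.] side yaw -72
t 24.4 pos [346.5 275.1  16.1] th -15.1 board 326.4 298.6 cmd [347. 276.  16. -15.] F [-0.2  0.5  0.6] w 64.2 g 0.0
[np.float64(0.0), np.float64(-0.0001), -0.08, -0.0] dist 64 turn -0
[np.float64(-0.4432), np.float64(0.2551), 0.025, -0.0917] dist 410 turn -11
```

Request:
move_arm:
  deltas:
    - [[0,0,0,0,1],[0,0,0,0,1],[0,0,0,0,1],[0,0,-0.08,0,1],[0,0,-0.08,0,1],[0,0,-0.08,0,1]]

```text
clock: 25.0
position: [0.3484, 0.2769, 0.083]
ee_rot: [0.0, 0.793, 0.609, 0.003]
contact_force: [0.3, -0.2, 0.1]
width: 0.0489
gripper_force: 42.0
```

Request:
move_arm:
  deltas:
    - [[-0.4432,0.2551,0.025,-0.0917,1],[-0.4432,0.2551,0.025,-0.0917,1],[-0.4432,0.2551,0.025,-0.0917,1],[-0.4432,0.2551,0.025,-0.0917,1],[-0.4432,0.2551,0.025,-0.0917,1],[-0.4432,0.2551,0.025,-0.0917,1],[-0.4432,0.2551,0.025,-0.0917,1],[-0.4432,0.2551,0.025,-0.0917,1],[-0.4432,0.2551,0.025,-0.0917,1],[-0.4432,0.2551,0.025,-0.0917,1],[-0.4432,0.2551,0.0637,-0.0917,1],[-0.4432,0.2551,0.0637,-0.0917,1]]

```text
clock: 26.2
position: [0.4512, -0.1187, 0.0281]
ee_rot: [-0.001, 0.731, 0.682, -0.0]
contact_force: [0.2, 0.7, -0.3]
width: 0.0492
gripper_force: 68.2
```

```bash
python3 setc.py 459.5 -87.5 29 -4; python3 - <<'E'
from h import *
for k in range(3): manip.get_image("top")
E
python3 st.py; python3 go.py b459.5,-87.5,80,-4; python3 go.py b458,-128,80,-4 b458,-128,30,-4
```

```text
t 26.35 pos [ 450.5 -118.    28.9] th -4.0 board 457.7 -86.3 cmd [ 452.3 -119.3   29.    -4. ] F [ 0.2 -0.4  0. ] w 48.8 g 68.17130430601537
[np.float64(0.0), np.float64(0.0), -0.0638, 0.0] dist 51 turn 0
[np.float64(-0.0506), np.float64(-0.0019), 0.0, 0.0] dist 41 turn 0
[np.float64(-0.0506), np.float64(-0.0019), 0.0625, 0.0] dist 64 turn 0
```

Request:
move_arm:
  deltas:
    - [[0,0,0,0,-0.5],[0,0,0,0,-0.5],[0,0,0,0,-0.5],[0,0,-0.0638,0,-0.5],[0,0,-0.0638,0,-0.5],[0,0,-0.0638,0,-0.5]]

```text
clock: 26.95
position: [0.4528, -0.1198, 0.0818]
ee_rot: [0.002, 0.731, 0.682, 0.001]
contact_force: [-0.6, 0.2, 0.3]
width: 0.064
gripper_force: 0.0
```

Request:
move_arm:
  deltas:
    - [[-0.0506,-0.0019,0,0,1],[-0.0506,-0.0019,0,0,1],[-0.0506,-0.0019,0,0,1],[-0.0506,-0.0019,0,0,1],[-0.0506,-0.0019,0,0,1],[-0.0506,-0.0019,0,0,1],[-0.0506,-0.0019,0,0,1],[-0.0506,-0.0019,0.0625,0,1],[-0.0506,-0.0019,0.0675,0,1],[-0.0506,-0.0019,0.0675,0,1]]

```text
clock: 27.95
position: [0.4464, -0.1589, 0.0258]
ee_rot: [-0.002, 0.731, 0.682, -0.001]
contact_force: [0.8, -0.2, 0.9]
width: -0.0
gripper_force: 0.0
```

```bash
python3 setc.py 458 -128 26 -4; python3 st.py;  python3 - <<'E'
from h import *
T,D,o,bs=blanks()
b=cv2.resize(T[195:255,275:355],(800,600),interpolation=cv2.INTER_CUBIC)
cv2.imwrite("pics/j.png",b[:,:,::-1])
E
python3 st.py; python3 go.py b460,-108,26,-4 b460,-98,26,-4 b460,-94,26,-4 b460,-92,26,-4
```

```text
t 27.95 pos [ 446.4 -158.9   25.8] th -4.0 board 456.4 -127.4 cmd [ 448.  -159.6   26.    -4. ] F [ 0.8 -0.2  0.9] w -0.0 g 0.0
[353.  277.6] [ 262.3 -213.2   13. ] tri [ 362.2 -247.8 -147.5] yaw -28 area 876 [ 17. 118.] side yaw 87
[311.8 220.4] [465.  -78.7  13. ] tri [462.3 -78.5  12.2] yaw -22 area 822 [27. 44.] side yaw 87
[301.4 217.7] [474.9 -42.4  13. ] tri [462.6 -39.9  44.8] yaw 71 area 760 [64. 26.] side yaw 87
[335.3 175.8] [ 626.8 -168.    13. ] tri [ 630.4 -169.3    3. ] yaw -41 area 926 [31. 37.] side yaw -73
t 28.05 pos [ 448.3 -160.    27.6] th -4.0 board 458.3 -128.3 cmd [ 448.  -159.6   26.    -4. ] F [-0.7  0.2  0.1] w 0.3 g 0.0
[np.float64(0.025), np.float64(0.0025), 0.0, 0.0] dist 20 turn 0
[np.float64(0.0375), np.float64(0.0025), 0.0, 0.0] dist 30 turn 0
[np.float64(0.0425), np.float64(0.0025), 0.0, 0.0] dist 34 turn 0
[np.float64(0.045), np.float64(0.0025), 0.0, 0.0] dist 36 turn 0
```

Request:
move_arm:
  deltas:
    - [[0.0125,0.0025,0,0,1],[0.02,0.0025,0,0,1],[0.025,0.0025,0,0,1],[0.0275,0.0025,0,0,1],[0.03,0.0025,0,0,1],[0.0325,0.0025,0,0,1],[0.035,0.0025,0,0,1],[0.0375,0.0025,0,0,1],[0.04,0.0025,0,0,1],[0.0425,0.0025,0,0,1],[0.0425,0.0025,0,0,1],[0.0425,0.0025,0,0,1]]

```text
clock: 29.25
position: [0.452, -0.1272, 0.0267]
ee_rot: [0.001, 0.731, 0.682, -0.001]
contact_force: [-1.3, -6.2, -0.6]
width: -0.0003
gripper_force: 2.8
```

```bash
python3 setc.py 460 -94 26 -4; python3 - <<'E'
from h import *
for k in range(2): manip.get_image("top")
E
python3 st.py
```

```text
t 29.35 pos [ 452.  -127.2   26.6] th -3.9 board 459.8 -95.4 cmd [ 452.3 -125.9   26.    -4. ] F [-0.5 -5.9  0. ] w -0.3 g 2.8063876926898956
```

Request:
move_arm:
  deltas:
    - [[0.002,0,0,0,1],[0.004,0,0,0,1],[0.004,0,0,0,1],[0.004,0,0,0,1]]

```text
clock: 29.75
position: [0.4531, -0.1271, 0.0272]
ee_rot: [0.004, 0.73, 0.683, -0.002]
contact_force: [-3.9, -15.8, 0.9]
width: 0.0003
gripper_force: 7.9
```

```bash
python3 setc.py 460 -90.8 26 -4; python3 - <<'E'
from h import *
for k in range(2): manip.get_image("top")
E
python3 st.py; python3 go.py b460,-105,26,-4  b460,-105,80,-4; python3 go.py b400,17,80,-4 b400,17,26,-4
```

```text
t 29.85 pos [ 453.1 -127.1   27.2] th -3.8 board 460.8 -95.2 cmd [ 452.5 -122.7   26.    -4. ] F [ -3.9 -15.2   0.6] w -0.0 g 7.8459155559539795
[np.float64(-0.0177), np.float64(-0.0), 0.0, 0.0] dist 14 turn 0
[np.float64(-0.0177), np.float64(-0.0), -0.0675, 0.0] dist 56 turn 0
[np.float64(0.1524), np.float64(-0.075), 0.0, 0.0] dist 136 turn 0
[np.float64(0.1524), np.float64(-0.075), 0.0675, 0.0] dist 146 turn 0
```

Request:
move_arm:
  deltas:
    - [[-0.0177,0,0,0,1],[-0.0177,0,0,0,1],[-0.0177,0,-0.0675,0,1],[-0.0177,0,-0.0675,0,1]]

```text
clock: 30.25
position: [0.4539, -0.1376, 0.084]
ee_rot: [0.003, 0.732, 0.682, 0.002]
contact_force: [0.6, -0.9, 0.6]
width: -0.0
gripper_force: 0.0
```

Request:
move_arm:
  deltas:
    - [[0.1524,-0.075,0,0,1],[0.1524,-0.075,0,0,1],[0.1524,-0.075,0,0,1],[0.1524,-0.075,0,0,1],[0.1524,-0.075,0,0,1],[0.1524,-0.075,0.0675,0,1],[0.1524,-0.075,0.0675,0,1],[0.1524,-0.075,0.0675,0,1]]

```text
clock: 31.05
position: [0.3992, -0.0115, 0.0258]
ee_rot: [-0.002, 0.732, 0.681, -0.001]
contact_force: [0.6, 0.4, -0.9]
width: 0.0001
gripper_force: 0.0
```

```bash
python3 setc.py 400 17 26 -4; python3 - <<'E'
from h import *
T=manip.get_image("top")
b=cv2.resize(T[195:255,275:355],(800,600),interpolation=cv2.INTER_CUBIC)
cv2.imwrite("pics/k.png",b[:,:,::-1])
E
python3 st.py; python3 go.py b415,16,26,-4 b421,16,26,-4 b425,16,26,-4
```

```text
t 31.1 pos [400.3 -11.7  26.7] th -4.1 board 400.1 16.2 cmd [400.2 -10.9  26.   -4. ] F [-0.5 -0.5  0.2] w -0.2 g 0.0
[np.float64(-0.0013), np.float64(0.0188), 0.0, 0.0] dist 15 turn 0
[np.float64(-0.0013), np.float64(0.0263), 0.0, 0.0] dist 21 turn 0
[np.float64(-0.0012), np.float64(0.0313), 0.0, 0.0] dist 25 turn 0
```

View pics/k.png

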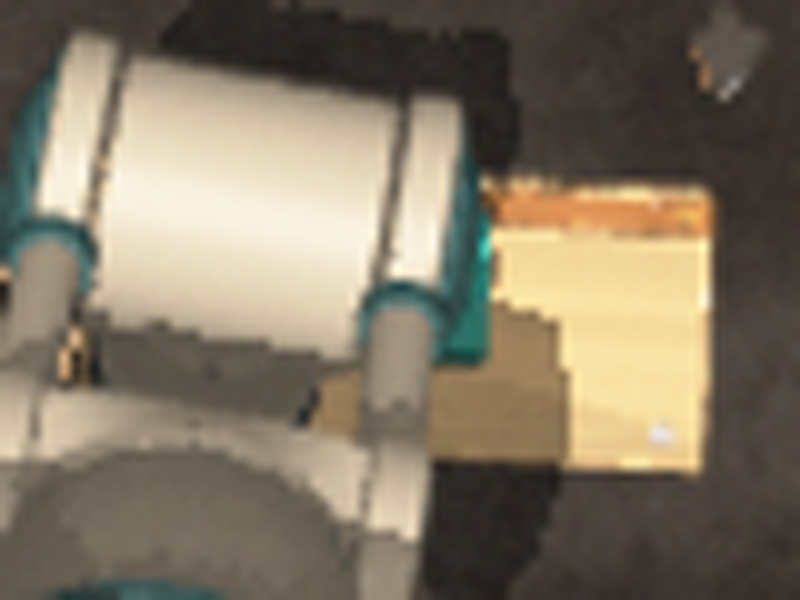

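The arm hides most of the row in this view; only the last blank's right side shows, at (485,280). Now the fence pushes.

Request:
move_arm:
  deltas:
    - [[0,0.0125,0,0,1],[0,0.0188,0,0,1],[0,0.0225,0,0,1],[0,0.0263,0,0,1],[0,0.0288,0,0,1],[0,0.0313,0,0,1],[0,0.0313,0,0,1],[0,0.0313,0,0,1]]

```text
clock: 31.9
position: [0.4231, -0.0124, 0.0263]
ee_rot: [-0.001, 0.731, 0.682, -0.001]
contact_force: [-4.2, 0.5, 3.4]
width: -0.0005
gripper_force: 2.5
```

```bash
python3 - <<'E'
from h import *
for k in range(2): manip.get_image("top")
E
python3 st.py
```

```text
t 32.0 pos [423.1 -12.4  26.3] th -4.0 board 423.0 17.1 cmd [425.1 -13.6  26.   -4. ] F [-5.7 -0.1  3.7] w -0.2 g 2.6963030733168125
```

Request:
move_arm:
  deltas:
    - [[0,0.002,0,0,1],[0,0.0038,0,0,1],[0,0.0038,0,0,1],[0,0.0038,0,0,1]]

```text
clock: 32.4
position: [0.4232, -0.0123, 0.026]
ee_rot: [-0.003, 0.731, 0.682, -0.003]
contact_force: [-9.6, 1.2, 7.0]
width: -0.0003
gripper_force: 5.0
```

```bash
python3 - <<'E'
from h import *
for k in range(2): manip.get_image("top")
E
python3 st.py; python3 setc.py 428 17 26 -4;  python3 go.py b412,17,26,-4 b412,-24,26,-4 b420,-24,26,-4 b428,-24,26,-4
```

```text
t 32.5 pos [423.2 -12.3  26. ] th -4.0 board 423.0 17.3 cmd [425.1 -13.6  26.   -4. ] F [-9.5 -0.6  8.1] w 0.1 g 4.997378848493099
[np.float64(0.0), np.float64(-0.02), 0.0, 0.0] dist 16 turn 0
[np.float64(-0.0512), np.float64(-0.02), 0.0, 0.0] dist 44 turn 0
[np.float64(-0.0512), np.float64(-0.01), 0.0, 0.0] dist 42 turn 0
[np.float64(-0.0512), np.float64(-0.0), 0.0, 0.0] dist 41 turn 0
```

Request:
move_arm:
  deltas:
    - [[0,-0.02,0,0,1],[-0.0512,-0.02,0,0,1],[-0.0512,-0.02,0,0,1],[-0.0512,-0.0137,0,0,1],[-0.0512,-0.01,0,0,1],[-0.0512,-0.0075,0,0,1],[-0.0512,-0.005,0,0,1],[-0.0512,-0.0025,0,0,1],[-0.0512,0,0,0,1],[-0.0512,0,0,0,1],[-0.0512,0,0,0,1],[-0.0512,0,0,0,1]]

```text
clock: 33.7
position: [0.42, -0.0524, 0.0259]
ee_rot: [-0.004, 0.731, 0.683, -0.003]
contact_force: [-9.0, -0.1, 5.8]
width: 0.0003
gripper_force: 4.5
```

```bash
python3 st.py; python3 setc.py 428 -24 26 -4
```

```text
t 33.7 pos [420.  -52.4  25.9] th -3.9 board 422.6 -23.0 cmd [425.3 -53.8  26.   -4. ] F [-9.  -0.1  5.8] w 0.3 g 4.4649675115942955
```

Request:
move_arm:
  deltas:
    - [[0,-0.02,0,0,1],[-0.0512,-0.02,0,0,1],[-0.0512,-0.02,0,0,1],[-0.0512,-0.0137,0,0,1],[-0.0512,-0.01,0,0,1],[-0.0512,-0.0075,0,0,1],[-0.0512,-0.005,0,0,1],[-0.0512,-0.0025,0,0,1],[-0.0512,0,0,0,1],[-0.0512,0,0,0,1],[-0.0512,0,0,0,1],[-0.0512,0,0,0,1]]

```text
clock: 34.9
position: [0.4168, -0.0929, 0.0259]
ee_rot: [-0.005, 0.731, 0.683, -0.003]
contact_force: [-10.4, -1.4, 6.5]
width: 0.0001
gripper_force: 4.9
```

```bash
python3 st.py; python3 setc.py 428 -65 26 -4; python3 go.py b405,-65,26,-4 b405,-65,100,-4; python3 go.py b460,-125,100,-4 b460,-125,26,-4
```

```text
t 34.9 pos [416.8 -92.9  25.9] th -3.9 board 422.3 -63.6 cmd [425.3 -53.8  26.   -4. ] F [-10.4  -1.4   6.5] w 0.1 g 4.911217018961906
[np.float64(0.0), np.float64(-0.0288), 0.0, 0.0] dist 23 turn 0
[np.float64(0.0), np.float64(-0.0288), -0.0925, 0.0] dist 77 turn 0
[np.float64(-0.075), np.float64(0.0688), 0.0, 0.0] dist 81 turn 0
[np.float64(-0.075), np.float64(0.0688), 0.0925, 0.0] dist 110 turn 0
```

Request:
move_arm:
  deltas:
    - [[0,-0.0288,0,0,1],[0,-0.0288,0,0,1],[0,-0.0288,-0.0925,0,1],[0,-0.0288,-0.0925,0,1],[0,-0.0288,-0.0925,0,1]]

```text
clock: 35.4
position: [0.4033, -0.0943, 0.1039]
ee_rot: [0.005, 0.731, 0.682, 0.002]
contact_force: [0.2, -0.4, -0.2]
width: -0.0001
gripper_force: 0.0
```

Request:
move_arm:
  deltas:
    - [[-0.075,0.0688,0,0,1],[-0.075,0.0688,0,0,1],[-0.075,0.0688,0,0,1],[-0.075,0.0688,0.0925,0,1],[-0.075,0.0688,0.0925,0,1],[-0.075,0.0688,0.0925,0,1],[-0.055,0.0688,0.0925,0,1],[-0.045,0.0688,0.0925,0,1],[-0.04,0.0688,0.0925,0,1],[-0.036,0.0688,0.0925,0,1],[-0.033,0.0688,0.0925,0,1],[-0.033,0.0688,0.0925,0,1]]

```text
clock: 36.6
position: [0.4525, -0.127, 0.0276]
ee_rot: [0.003, 0.73, 0.684, -0.002]
contact_force: [-4.5, -13.6, 0.4]
width: -0.0001
gripper_force: 6.8
```

```bash
python3 - <<'E'
from h import *
for k in range(2): manip.get_image("top")
E
python3 st.py; python3 setc.py 460 -91.4 26 -4; python3 go.py b460,-110,26,-4 b460,-110,110,-4; python3 go.py 443.5,-306,110,-99.8; python3 m2.py 2>/dev/null|head -1
```

```text
t 36.7 pos [ 452.5 -127.    27.6] th -3.8 board 460.2 -95.1 cmd [ 450.2 -156.8   26.    -4. ] F [ -4.1 -12.5   0.7] w 0.0 g 6.507241129875183
[np.float64(-0.0232), np.float64(-0.0), 0.0, 0.0] dist 19 turn 0
[np.float64(-0.0232), np.float64(-0.0), -0.105, 0.0] dist 86 turn 0
[np.float64(-0.2054), np.float64(0.0047), 0.0, 0.7983] dist 164 turn 96
rib [ 442.2 -308.9] yaw -9.8 [13.1 69.6]
```

```bash
python3 setc.py 460 -110 110 -4; python3 go.py 441.5,-306,110,-99.8; python3 go.py 441.5,-306,60,-99.8 441.5,-306,49,-99.8
```

```text
[np.float64(-0.2056), np.float64(0.0022), 0.0, 0.7983] dist 164 turn 96
[np.float64(0.0), np.float64(-0.0), 0.0625, 0.0] dist 50 turn 0
[np.float64(0.0), np.float64(-0.0), 0.0762, 0.0] dist 61 turn 0
```

Request:
move_arm:
  deltas:
    - [[-0.0232,0,0,0,1],[-0.0232,0,0,0,1],[-0.0232,0,-0.105,0,1],[-0.0232,0,-0.105,0,1],[-0.0232,0,-0.105,0,1]]

```text
clock: 37.3
position: [0.4543, -0.1429, 0.1152]
ee_rot: [0.005, 0.731, 0.682, 0.002]
contact_force: [0.5, 0.1, 0.4]
width: -0.0002
gripper_force: 0.0
```

Request:
move_arm:
  deltas:
    - [[-0.2056,0.0022,0,0.7983,0.1],[-0.2056,0.0022,0,0.7983,0.1],[-0.2056,0.0022,0,0.7983,0.1],[-0.2056,0.0022,0,0.7983,0.1],[-0.2056,0.0022,0,0.7983,0.1],[-0.2056,0.0022,0,0.7983,0.1],[-0.2056,0.0022,0,0.7983,0.1],[-0.2056,0.0022,0,0.7983,0.1],[-0.2056,0.0022,0,0.7983,0.1],[-0.2056,0.0022,0,0.7983,0.1],[-0.2056,0.0022,0,0.7983,0.1],[-0.2056,0.0022,0,0.7983,0.1]]

```text
clock: 38.5
position: [0.4408, -0.3052, 0.1099]
ee_rot: [-0.001, 0.996, -0.086, -0.0]
contact_force: [-0.1, -0.5, 0.1]
width: 0.0384
gripper_force: 0.0
```

Request:
move_arm:
  deltas:
    - [[0,0,0,0,0.1],[0,0,0.0625,0,0.1],[0,0,0.0625,0,0.1],[0,0,0.07,0,0.1],[0,0,0.0762,0,0.1],[0,0,0.0762,0,0.1]]

```text
clock: 39.1
position: [0.4415, -0.3064, 0.0502]
ee_rot: [0.0, 0.996, -0.085, 0.0]
contact_force: [0.2, 0.9, -0.5]
width: 0.0381
gripper_force: 0.0
```

```bash
python3 - <<'E'
from h import *
T=manip.get_image("top");D=manip.get_image("side")
b=cv2.resize(D[130:240,255:345],(491,600),interpolation=cv2.INTER_CUBIC)
cv2.imwrite("pics/l.png",b[:,:,::-1])
E
python3 st.py
```

```text
t 39.2 pos [ 441.6 -306.5   50.5] th -99.8 board 461.9 -274.9 cmd [ 441.5 -306.    49.   -99.8] F [ 0.9 -1.1 -0.2] w 38.5 g 0.0
```

View pics/l.png

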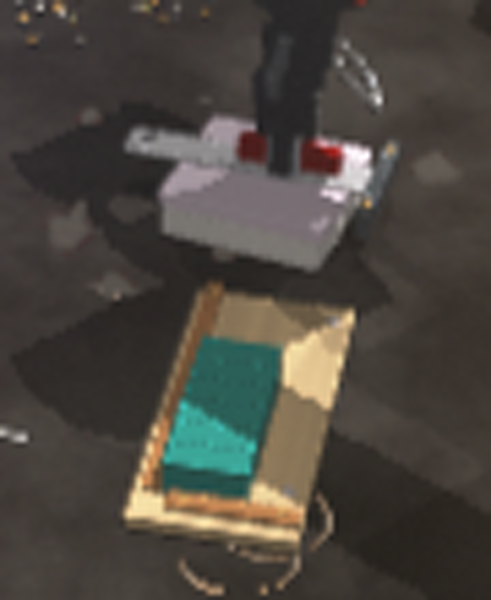

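The side crop shows the row closed up at (220,415) and the fingers straddling the rib at (284,150), about 5 mm past its middle away from the stock. I'll shift toward the stock and then grip.

Request:
move_arm:
  deltas:
    - [[-0.008,0,0,0,0.1],[-0.008,0,0,0,0.1],[-0.008,0,0,0,1],[-0.008,0,0,0,1],[-0.008,0,0,0,1],[-0.008,0,0,0,1],[-0.008,0,-0.03,0,1],[-0.008,0,-0.08,0,1],[-0.008,0,-0.08,0,1],[-0.008,0,-0.08,0,1]]
  squeeze: 90

```text
clock: 40.2
position: [0.4351, -0.3051, 0.114]
ee_rot: [0.0, 0.996, -0.085, 0.001]
contact_force: [-0.1, 0.1, -1.2]
width: 0.0092
gripper_force: 89.2
```

```bash
python3 st.py; python3 - <<'E'
import json,numpy as np
a=np.radians(-9.8);json.dump([441.5-6.4*np.cos(a),-306-6.4*np.sin(a),113.,-99.8],open('cmd.json','w'))
# -4 frame point (462.1,18) -> world, blank row centre line with yaw -4.5
def fr(d):
    t=np.radians(d);return np.array([np.cos(t),np.sin(t)]),np.array([-np.sin(t),np.cos(t)])
x4,y4=fr(-4);x5,y5=fr(-4.5)
c=462.1*x4+18*y4; r=462*x4-84.2*y4
print('centre e5',c@x5,'right face e5',r@y5)
for ey in (-42,-36,-30): # e5 grip targets
    pass
ry=r@y5
for off in (47,51,57):
    p=(c@x5+13)*x5+(ry+off)*y5; print(off,p.round(1))
E
```

```text
t 40.2 pos [ 435.1 -305.1  114. ] th -99.8 board 455.3 -274.0 cmd [ 441.5 -306.    49.   -99.8] F [-0.1  0.1 -1.2] w 9.2 g 89.19705748558044
centre e5 461.92532700898283 right face e5 -80.16513452175445
47 [470.9 -70.3]
51 [471.2 -66.3]
57 [471.6 -60.4]
```

```bash
python3 go.py 470.9,-70.3,110,-4.5; python3 go.py 470.9,-70.3,62,-4.5
```

```text
[np.float64(-0.0059), np.float64(-0.2966), 0.0037, -0.7942] dist 237 turn -95
[np.float64(-0.0), np.float64(-0.0), 0.0601, 0.0] dist 48 turn 0
```

Request:
move_arm:
  deltas:
    - [[-0.0059,-0.2966,0.0037,-0.7942,1],[-0.0059,-0.2966,0.0037,-0.7942,1],[-0.0059,-0.2966,0.0037,-0.7942,1],[-0.0059,-0.2966,0.0037,-0.7942,1],[-0.0059,-0.2966,0.0037,-0.7942,1],[-0.0059,-0.2966,0.0037,-0.7942,1],[-0.0059,-0.2966,0.0037,-0.7942,1],[-0.0059,-0.2966,0.0037,-0.7942,1],[-0.0059,-0.2966,0.0037,-0.7942,1],[-0.0059,-0.2966,0.0037,-0.7942,1],[-0.0059,-0.2966,0.0037,-0.7942,1],[-0.0059,-0.2966,0.0037,-0.7942,1]]

```text
clock: 41.4
position: [0.4692, -0.0699, 0.109]
ee_rot: [-0.002, 0.734, 0.679, -0.001]
contact_force: [-0.1, -0.3, -1.4]
width: 0.0093
gripper_force: 89.2
```

Request:
move_arm:
  deltas:
    - [[0,0,0,0,1],[0,0,0.0601,0,1],[0,0,0.0601,0,1],[0,0,0.0601,0,1]]

```text
clock: 41.8
position: [0.4698, -0.0706, 0.0617]
ee_rot: [-0.001, 0.735, 0.678, -0.001]
contact_force: [0.7, -2.1, -0.5]
width: 0.0094
gripper_force: 89.1
```

```bash
python3 - <<'E'
from h import *
T=manip.get_image("top");D=manip.get_image("side")
b=cv2.resize(D[140:240,250:340],(540,600),interpolation=cv2.INTER_CUBIC)
cv2.imwrite("pics/n.png",b[:,:,::-1])
E
python3 st.py
```

```text
t 41.9 pos [470.5 -70.6  63. ] th -4.5 board 474.3 -37.6 cmd [470.9 -70.3  62.   -4.5] F [-0.9 -2.4 -1. ] w 9.8 g 89.08217310905457
```

View pics/n.png

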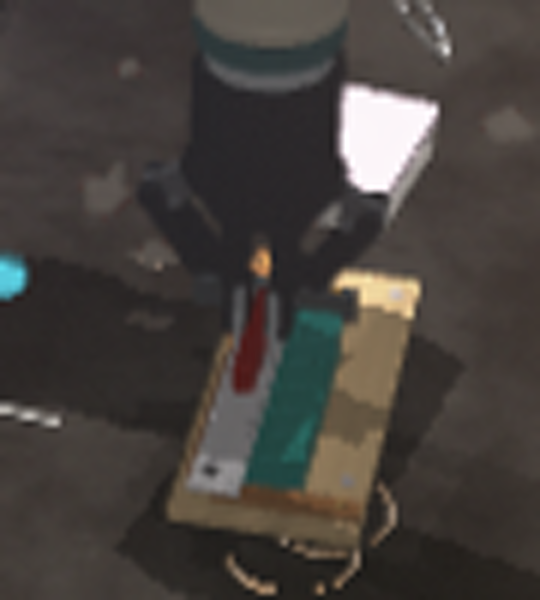

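The side crop shows the blade over the far half of the row with its stock at the right end (350,300). A small sideways force suggests the stock is brushing the last blank. I'll back off right and lower.

Request:
move_arm:
  deltas:
    - [[-0.005,0,0,0,1],[-0.006,0,0,0,1],[-0.006,0,0.006,0,1],[-0.006,0,0.0085,0,1],[-0.006,0,0.0085,0,1],[-0.006,0,0.0085,0,1]]

```text
clock: 42.5
position: [0.47, -0.0749, 0.0556]
ee_rot: [-0.0, 0.734, 0.679, 0.0]
contact_force: [0.3, 0.1, -1.0]
width: 0.0099
gripper_force: 89.1
```

```bash
python3 - <<'E'
from h import *
for k in range(2): manip.get_image("top")
E
python3 st.py
```

```text
t 42.6 pos [470.2 -75.   55.8] th -4.5 board 474.3 -42.1 cmd [470.9 -70.3  62.   -4.5] F [ 0.7 -0.2 -1. ] w 9.4 g 89.1150963306427
```

Request:
move_arm:
  deltas:
    - [[0,0,0.0012,0,1],[0,0,0.0022,0,1],[0,0,0.0032,0,1],[0,0,0.0032,0,1],[0,0,0.0032,0,1]]

```text
clock: 43.1
position: [0.4702, -0.0751, 0.0536]
ee_rot: [0.0, 0.734, 0.679, 0.0]
contact_force: [-2.7, 0.8, 6.0]
width: 0.0096
gripper_force: 90.0
```

```bash
python3 - <<'E'
from h import *
for k in range(2): manip.get_image("top")
E
python3 st.py
```

```text
t 43.2 pos [470.2 -75.1  53.7] th -4.5 board 474.3 -42.1 cmd [470.9 -70.3  62.   -4.5] F [-2.   0.8  4.7] w 9.3 g 90.03376007080078
```

Request:
move_arm:
  deltas:
    - [[0,0,-0.0005,0,1],[0.002,0,-0.0005,0,1],[0.004,0,-0.0005,0,1],[0.006,0,-0.0005,0,1],[0.008,0,-0.0005,0,1],[0.008,0,-0.0005,0,1],[0.008,0,-0.0005,0,1]]

```text
clock: 43.9
position: [0.471, -0.0703, 0.0538]
ee_rot: [0.001, 0.734, 0.679, -0.001]
contact_force: [-0.6, -6.4, 1.5]
width: 0.0095
gripper_force: 89.5
```

```bash
python3 - <<'E'
from h import *
for k in range(2): manip.get_image("top")
E
python3 st.py
```

```text
t 44.0 pos [471.  -70.3  53.8] th -4.4 board 474.8 -37.2 cmd [470.9 -70.3  62.   -4.5] F [-1.4 -6.6  2. ] w 9.7 g 89.55618381500244
```

Contact at about 6.5 N; push a bit more to confirm it is solid.

Request:
move_arm:
  deltas:
    - [[0.002,0,0,0,1],[0.004,0,0,0,1],[0.004,0,0,0,1],[0.004,0,0,0,1]]

```text
clock: 44.4
position: [0.4712, -0.0699, 0.0542]
ee_rot: [0.003, 0.733, 0.68, -0.003]
contact_force: [-3.2, -16.5, 5.7]
width: 0.0093
gripper_force: 89.9
```

```bash
python3 - <<'E'
from h import *
for k in range(2): manip.get_image("top")
E
python3 st.py
```

```text
t 44.5 pos [471.2 -69.9  54.2] th -4.3 board 474.9 -36.9 cmd [470.9 -70.3  62.   -4.5] F [ -3.3 -15.4   4. ] w 9.5 g 89.88696455955505
```

Request:
move_arm:
  deltas:
    - [[-0.002,0,0,0,1],[-0.0045,0,-0.0003,0,1],[-0.0045,0,-0.0003,0,1],[-0.0045,0,-0.0003,0,1]]

```text
clock: 44.9
position: [0.471, -0.0703, 0.0539]
ee_rot: [0.001, 0.734, 0.679, -0.001]
contact_force: [-0.4, -6.3, 0.4]
width: 0.0094
gripper_force: 89.4
```

```bash
python3 - <<'E'
from h import *
for k in range(2): manip.get_image("top")
E
python3 st.py
```

```text
t 45.0 pos [471.  -70.2  53.9] th -4.4 board 474.7 -37.2 cmd [470.9 -70.3  62.   -4.5] F [-0.6 -5.5  1.2] w 9.3 g 89.38048839569092
```

Request:
move_arm:
  deltas:
    - [[-0.0022,0,0,0,1],[-0.0022,0,0,0,1],[-0.0022,0,0,0,0.5],[-0.0022,0,0,0,0.4],[-0.0022,0,0,0,0.4],[-0.0022,0,0,0,0.4],[-0.0022,0,-0.02,0,0.4],[-0.0022,0,-0.06,0,0.4],[-0.0022,0,-0.12,0,0.4],[-0.0022,0,-0.12,0,0.4]]

```text
clock: 46.0
position: [0.4747, -0.072, 0.1554]
ee_rot: [0.005, 0.734, 0.679, 0.003]
contact_force: [0.9, -1.4, -0.2]
width: 0.026
gripper_force: 0.0
```

Request:
move_arm:
  deltas:
    - [[-0.1,-0.2,-0.05,0,0.4],[-0.2,-0.2,-0.05,0,0.4],[-0.3,-0.2,-0.05,0,0.4],[-0.3,-0.2,-0.05,0,0.4],[-0.3,-0.2,-0.05,0,0.4],[-0.3,-0.2,-0.05,0,0.4],[-0.3,-0.2,-0.05,0,0.4]]

```text
clock: 46.7
position: [0.2899, -0.3034, 0.1904]
ee_rot: [0.002, 0.737, 0.676, -0.002]
contact_force: [0.3, 0.6, -0.9]
width: 0.0262
gripper_force: 0.0
```

```bash
python3 - <<'E'
from h import *
T=manip.get_image("top");D=manip.get_image("side")
a=cv2.resize(T[195:255,280:345],(433,400),interpolation=cv2.INTER_CUBIC)
b=cv2.resize(D[175:235,270:325],(366,400),interpolation=cv2.INTER_CUBIC)
cv2.imwrite("pics/o.png",np.hstack([a,b])[:,:,::-1])
c=blobs(T,(0,120,90),(8,255,255),10,(285,200,350,245))
r=metr("top",max(c,key=len),.051);print('rib',r[0].round(1),'yaw %.1f'%r[1],r[3].round(1))
E
python3 st.py
```

```text
rib [469.8 -62.4] yaw 86.0 [68.9 14.1]
t 46.8 pos [ 291.3 -298.2  189.4] th -4.7 board 311.4 -277.2 cmd [470.9 -70.3  62.   -4.5] F [ 0.2  1.2 -0.4] w 25.6 g 0.0
```

View pics/o.png

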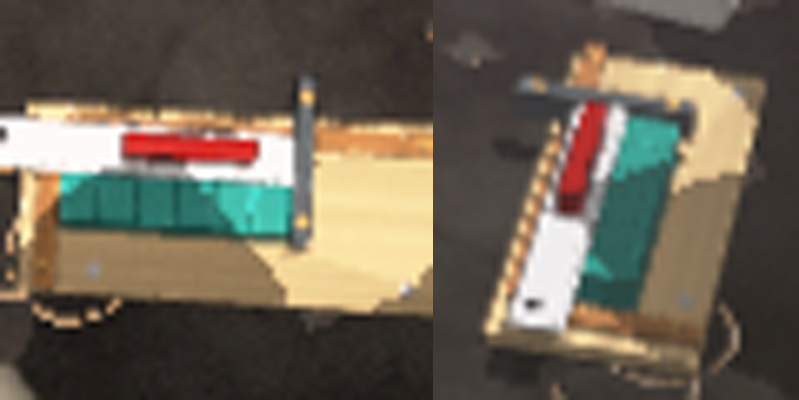

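The top and side crops show all six blanks tight from the stop. The blade lies across them on the far half, and the stock is flush on the right at (303,170). A quick numeric check of the edge position follows.

```bash
python3 - <<'E'
from h import *
t=np.radians(-4.5);ex=np.array([np.cos(t),np.sin(t)])
for n,roi in(("top",(287,215,327,235)),):
    c=max(blobs(manip.get_image(n),(78,80,20),(98,255,255),20,roi),key=len)
    for u in (291,294,297,300,303,306,309,312,315,318,321):
        v=c[abs(c[:,0]-u)<.3][:,1]
        e=onz(n,[u,v.min()-.13],.038)[0][:2]@ex; f=onz(n,[u,v.max()+.13],.012)[0][:2]@ex; print(u,((e-f)*1000).round(1),end='; ')
for k in ("red","white"): pass
print()
T=manip.get_image("top")
r=blobs(T,(0,150,90),(8,255,255),5,(250,165,272,185)); print('red pot lid',[onz("top",cen(c),.036)[0].round(3) for c in r])
E
```

```text
291 22.1; 294 22.1; 297 23.0; 300 22.1; 303 21.2; 306 23.0; 309 23.0; 312 23.0; 315 22.9; 318 22.1; 321 22.1; 
red pot lid [array([0.627, 0.102, 0.036])]
```

```bash
python3 - <<'E'
from h import *
t=np.radians(-4.5);ex=np.array([np.cos(t),np.sin(t)])
T=manip.get_image("top");D=manip.get_image("side")
# intensity-profile edges by mid-level crossing, averaged over columns (saturation/value printed)
hs=cv2.cvtColor(T,cv2.COLOR_RGB2HSV)
for u in (294,300,306,312,318): print(u,[(v,*T[v,u].tolist()) for v in range(217,234)] if u in(300,318) else '')
# side-view: blank strip across x at a mid row, near edge top z=.038, blade edge z=.038
c=max(blobs(D,(78,80,20),(98,255,255),20,(285,180,320,225)),key=len)
for v in (195,200,205,210,215):
    h=c[abs(c[:,1]-v)<.3][:,0]
    a=onz("side",[h.min()-.13,v],.038)[0][:2]@ex; b=onz("side",[h.max()+.13,v],.038)[0][:2]@ex; print('side',v,(1000*a).round(1),(1000*b).round(1),(1000*(a-b)).round(1))
c=max(blobs(D,(0,120,60),(8,255,255),10,(285,185,310,212)),key=len); ct=max(blobs(T,(0,120,90),(8,255,255),10,(285,200,350,245)),key=len)
X=tri(cen(ct),cen(c)); print('rib tri',(X*1000).round(1),'e5x',1000*(X[:2]@ex))
E
```

```text
294 
300 [(217, 220, 56, 53), (218, 107, 64, 61), (219, 152, 131, 128), (220, 141, 137, 136), (221, 71, 97, 92), (222, 28, 89, 81), (223, 30, 92, 83), (224, 29, 84, 77), (225, 31, 91, 83), (226, 33, 92, 85), (227, 27, 81, 74), (228, 25, 77, 71), (229, 55, 72, 60), (230, 127, 113, 84), (231, 158, 130, 92), (232, 157, 130, 93), (233, 155, 126, 90)]
306 
312 
318 [(217, 181, 60, 56), (218, 182, 110, 106), (219, 236, 222, 220), (220, 252, 250, 249), (221, 249, 246, 244), (222, 166, 196, 186), (223, 78, 225, 209), (224, 73, 219, 204), (225, 73, 204, 185), (226, 78, 208, 189), (227, 77, 207, 188), (228, 78, 210, 190), (229, 77, 199, 181), (230, 62, 97, 83), (231, 170, 161, 120), (232, 245, 219, 157), (233, 235, 203, 144)]
side 195 461.6 434.8 26.8
side 200 462.4 436.0 26.4
side 205 461.6 435.6 26.1
side 210 461.6 435.2 26.5
side 215 461.6 435.5 26.1
rib tri [471.1 -62.6  50.1] e5x 474.5453744598306
```

```bash
python3 -c "
from rig import manip
print(manip.sign_off())"
```

```text
the job is handed in; nothing more can be done
None
```

I handed the job in at about 47 s of the 210 s: six blanks (all that were there) stand in a tight row at the stop and fence, with the square's stock pushed flush and its edge at half-length to within about 1 mm; the result has not been reported back.

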